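Refill the sprung custard-dish dispenser

TASK

Refill the leaning spring dispenser: load the two custard dishes that stand on the worktop on top of the one already in it, the right way up and with each blue thumb tab in the open slot that faces you. Press each dish down along the dispenser until both brass catches have snapped in over its rim and hold it by themselves, one dish after the other; stop pressing when the catches are over rather than ramming the pile onto the bottom. Leave the yolk bowl, the butter and the pastry ring where they are.

Things in the scene. Friction and masses are not known exactly. Their poses are not given: they have to be found in the camera images.
- magazine: Wire magazine of the dispenser, fixed, leaning 30 degrees from vertical, mouth tipped toward the robot. Origin: centre of the round mouth hoop, in the plane of its bar. z: out of the mouth along the axis, up and toward the robot; y: to the robot's left; -x: toward the open slot on the low side facing the robot. Its inside is a bore 67 mm across. Above the hoop all is free.
- slot (a point): Middle of the gap in the mouth hoop where the tabs enter (axes as the magazine's). The hoop is 6 mm bar on a 41.5 mm radius, open for 50 degrees here. Four guide rods flare inward from it to the 67 mm bore, reached 6 mm below the hoop; the two rods beside the slot leave 25 mm between them all the way down. A dish with its tab elsewhere is stopped by the hoop.
- stand: Steel stand of the dispenser, fixed to the worktop: foot 205 x 150 mm, origin under its centre, front toward its -x. The mouth is 45 mm toward -x from the origin and 172 mm above it.
- follower: White plate, 61 mm across, that carries the pile; origin: centre of its top, axes as the magazine's. A spring reel pushes it along the axis toward the mouth with 8 N (empty) to 10 N (full). With one dish caught it stands 51 mm below the hoop plane, with three 119 mm; at 125 mm it meets a rigid stop. More than 45 N on it counts as ramming.
- catch_left (a joint): Sprung brass catch on the +y side, a fork of two prongs 6 mm wide and 26 mm apart, black knob outside. 0 = fully in, grows to 0.010 m as pushed outward (0.6 to 1.4 N); springs in by itself. The prongs slope on top, so a dish pressed down pushes them aside; their flat underside, 17 mm below the hoop plane, holds down a dish whose rim has passed it.
- catch_right (a joint): The same on the -y side, 0 = fully in, grows to 0.010 m outward. While a dish on its way down keeps the catches pushed aside nothing else holds the pile: let go then and the spring throws it out. A dish merely set in, its underside 8 to 11 mm below the hoop plane, stays lying on the slopes of both catches by itself and does not open them.
- catch_left_nose (a point): Lower edge of the left catch between its prongs: 24.5 mm from the axis and 17 mm below the hoop plane when in. Its housing outside (38 mm wide, 40 to 67 mm from the axis, knob to 75 mm, top 3.5 mm below the hoop plane) and the hoop leave no room for fingers beside a dish below the hoop.
- catch_right_nose (a point): The same point on the right catch (-y side), whose housing is the same.
- dish_a: White ceramic custard dish with a blue rim, one of two alike on the worktop: 64 mm across, 34 mm high, wall 4 mm, floor 5 mm, about 0.14 kg. Origin: centre of its underside, z up, tab toward its own -x; can be gripped across its y. From resting on the catches it goes some 42 mm further down, at 8 to 20 N, until they close over its rim; caught, its underside is 51 mm below the hoop plane.
- dish_a_tab (a point): Middle of that dish's blue thumb tab, level with the rim: 16 mm wide, 6 mm thick, reaching 54 mm from the dish's axis; this point is 46 mm from the axis, 29.5 mm above the underside.
- dish_b: The other dish on the worktop, the same in every way; either may go first.
- dish_b_tab (a point): The same point on the tab of dish_b.
- dish_loaded: A third dish of the same kind, already in the dispenser under the catches, its tab in the slot; same origin and axes.
- dish_loaded_tab (a point): The same point on the tab of the dish already loaded.
- yolk_bowl: Bystander: small glass bowl of beaten yolk, 116 mm across, 44 mm high; origin at the centre of its underside.
- butter: Bystander: wrapped butter stick, 33 x 120 x 32 mm, long along its y; origin at the centre of its underside.
- cutter_ring: Bystander: round steel pastry ring, 71 mm across, 30 mm high; origin at the centre of its underside.
Mind the look-alikes: they are no part of the job. Leave any pink look-alike of the dish_a alone.

How it is judged (in metres and radians):
On the way, in this order (a step that is already met when the one before it is completed fails the run):
1. one dish is under both catches on top of the loaded one, tab in the slot, and let go (value of joint each of catch_left, catch_right below 0.002 m and (((z of dish_a in the frame of magazine between -0.135 and -0.0485 m and x of dish_a in the frame of magazine between -0.008 and 0.008 m and y of dish_a in the frame of magazine between -0.008 and 0.008 m and x of dish_a_tab in the frame of magazine below -0.035 m and angle between the z axis of dish_a and the z axis of magazine, either way round below 0.09 rad) and contact force between the fingers and dish_a below 0.3 N) or ((z of dish_b in the frame of magazine between -0.135 and -0.0485 m and x of dish_b in the frame of magazine between -0.008 and 0.008 m and y of dish_b in the frame of magazine between -0.008 and 0.008 m and x of dish_b_tab in the frame of magazine below -0.035 m and angle between the z axis of dish_b and the z axis of magazine, either way round below 0.09 rad) and contact force between the fingers and dish_b below 0.3 N))), for 0.2 s.
2. both dishes are in the dispenser with the catches closed over the upper one, and let go (value of joint each of catch_left, catch_right below 0.002 m and z of dish_a in the frame of magazine between -0.135 and -0.0485 m and x of dish_a in the frame of magazine between -0.008 and 0.008 m and y of dish_a in the frame of magazine between -0.008 and 0.008 m and x of each of dish_a_tab, dish_b_tab in the frame of magazine below -0.035 m and angle between the z axis of each of dish_a, dish_b and the z axis of magazine, either way round below 0.09 rad and z of dish_b in the frame of magazine between -0.135 and -0.0485 m and x of dish_b in the frame of magazine between -0.008 and 0.008 m and y of dish_b in the frame of magazine between -0.008 and 0.008 m and contact force between the fingers and dish_a below 0.3 N and contact force between the fingers and dish_b below 0.3 N), for 0.2 s.
At the end, for the whole second after the job is handed in: Both dishes stand in the pile on the first one (within 8 mm and 5 degrees of the axis), every tab in the slot, both catches sprung in (within 2 mm) over the top dish; undersides at least 48.5, 81 and 110 mm below the hoop plane; all let go and at rest (value of joint each of catch_left, catch_right below 0.002 m and z of dish_a in the frame of magazine between -0.135 and -0.0485 m and x of dish_a in the frame of magazine between -0.008 and 0.008 m and y of dish_a in the frame of magazine between -0.008 and 0.008 m and x of each of dish_a_tab, dish_b_tab, dish_loaded_tab in the frame of magazine below -0.035 m and angle between the z axis of each of dish_a, dish_b, dish_loaded and the z axis of magazine, either way round below 0.09 rad and z of dish_b in the frame of magazine between -0.135 and -0.0485 m and x of dish_b in the frame of magazine between -0.008 and 0.008 m and y of dish_b in the frame of magazine between -0.008 and 0.008 m and z of dish_loaded in the frame of magazine between -0.135 and -0.11 m and x of dish_loaded in the frame of magazine between -0.008 and 0.008 m and y of dish_loaded in the frame of magazine between -0.008 and 0.008 m and z of any of dish_a, dish_b in the frame of magazine below -0.081 m and linear speed of each of dish_a, dish_b, dish_loaded below 0.02 m/s); the robot touches nothing.
It fails at once if the bowl of yolk is shoved more than 25 mm or tipped over (distance of yolk_bowl from where it was at the start of the episode above 0.025 m or angle between yolk_bowl's own z axis and vertical above 0.35 rad).
It fails at once if the butter stick is shoved more than 25 mm or tipped over (distance of butter from where it was at the start of the episode above 0.025 m or angle between butter's own z axis and vertical above 0.35 rad).
It fails at once if the pastry ring is shoved more than 25 mm or tipped over (distance of cutter_ring from where it was at the start of the episode above 0.025 m or angle between cutter_ring's own z axis and vertical above 0.35 rad).
It fails at once if the pile is rammed against the dispenser's bottom stop (more than 45 N on the follower) (contact force between follower and anything else above 45 N).
It also fails if it takes over 72 s, if anything falls off the work surface, if the arm or the gripper's body presses on something with over 40 N, if the wrist force passes 120 N, or if a joint passes its speed limit or range.

ROBOT

A 7-joint arm with a two-finger parallel gripper is mounted at the origin on a cart in front of the work surface, level with it; the furniture and walls round the work are solid. World frame = base frame: x ahead of the robot, y to its left, z up, the work surface at z = 0. Lengths are in mm, angles in rad, forces in N, time in s.
With the tool pointing down it reaches from about 425 to 925 mm from the base axis. Payload 6.8 kg.
Tool frame: the origin (TCP) lies midway between the tips of the shut fingers; the grasp point (between the pads) lies 19 mm behind it; x points along the fingers, y is the direction in which the jaws open and shut, and the axes are right-handed (so a half turn about x gives the same grasp; the last joint's range is limited). The gripper opens to 88 mm and grips with 3 to 60 N. Pads are 20 mm wide; open, the fingers measure 115 mm over their backs; the gripper's body (75 mm by 178 mm) begins 61 mm behind the grasp point.
Start: joints at [1.161, 0.477, 0.022, 1.555, -0.011, 1.109, -0.083], TCP at [200.646, -644.507, 202.264] pointing down, gripper open.
Joint ranges: [-2.96, 2.96], [-0.34, 2.1], [-1.41, 1.46], [0.24, 2.44], [-1.37, 4.51], [0.17, 1.92], [-2.96, 2.96]. Speed limits (rad/s): [2.39, 2.39, 3.14, 3.14, 3.14, 3.14, 3.14].

INTERFACE

Orientations are given as [roll, pitch, yaw] about the fixed x, y, z axes, in that order (R = Rz(yaw) Ry(pitch) Rx(roll)).
In Python, from rig import robot gives the robot as it stands.
- The arm moves only by the tool carry_out, never from a script. Its argument "commands" is a list of rows, each a list of 5 numbers: the opening, from -1 (shut) to 1 (fully open), then the shift along the tool's x, y, z normalised to -1 to 1, where 1 is 0.15 m, then the turn about the tool's x normalised to -1 to 1, where 1 is pi rad. A call has 1 to 10 rows; each row is the pose to reach, as a shift and turn from the pose measured when the call began, along the tool's axes at that moment, turning the shorter way round; what a row does not reach only later rows make up. A row lasts 1/12 s, in which the tool goes at most 41.7 mm and 7.16 degrees, less where a joint would pass 70% of its speed; a pose out of reach is approached as far as the arm can. A call with a number of a shift or a turn outside -1 to 1 is refused whole. A call with a gripper value outside its range is refused whole. The fingers move at their own pace and stop on an object; "grip_force" is the grip in N (left out, the last holds). Time passes only in rows, so rows that repeat a pose let the fingers close. It gives the time, the measured TCP pose, the force and the opening at its end, in the units of the state.
- robot.sense(): the state, without advancing time (a new reading comes with each control period).
- robot.snapshot(name): name is "side" or "top" or "wrist"; returns the picture (384x512x3 uint8, blue, green, red); there is no depth.
- robot.camera_info(name): a dict with "fx", "fy", "cx", "cy" (pixels), "dist" ([k1, k2, p1, p2, k3] as OpenCV has them; the pictures are not rectified), "xyz" and "attitude" of the camera in the world; the wrist camera has in their place "tool_from_camera" (4x4, takes a point from camera to tool coordinates, whose origin is the TCP and whose axes are the tool frame's). Camera axes: x right, y up, looking along -z (the intrinsics and any distortion apply to the point x, -y, -z); pixel columns grow to the right and rows downward; lengths in mm; the calibration is good to about 2 mm. A picture is of the moment at which its call begins: read the wrist's pose just before it. camera_info takes no time and is no camera call.
- robot.close_job(): hands the job in, once; it reports no verdict.
Trained networks look in the newest picture that a camera, given by its name, has taken for a name from the list of things; names that differ only in an ending like _2 or _b are one class to them, and where a whole thing is asked for, a point or a joint stands for the part that bears it (a point fixed in the world has none). Each returns a list of dicts, best first, with "conf" (0 to 1); they miss things now and then, are a little off and sometimes report something else, mostly with a low value. They report only what shows in the picture. A call takes as long as a camera call. They do not tell look-alikes from the thing itself.
- robot.boxes_of(camera, name): "bbox" ([left, top, right, bottom] as shares, 0 to 1, of the picture: columns of its width, rows of its height, round what is visible of it).
- robot.landmark_of(camera, name): "point" ([column, row] as shares, 0 to 1, of the picture: columns of its width, rows of its height: a listed point, or the origin of a listed thing).
The state is a dict: "time": time; "joints": joint angles; "qd": joint speeds; "tau": joint torques, N m; "tool_pos": TCP position; "ee_rot": TCP orientation; "force": force on the tool from outside, world axes, zero at the start; "wrist_torque": the same for the moment, N m; "opening": finger opening in mm.
Only numpy, scipy, OpenCV 4.12 (cv2) and the standard library are available. Lean on these libraries where they do the work, as an engineer would, in place of code of your own. Each camera call takes 0.05 s, during which the arm holds its last target.

## Working session

There is one attempt and no reset: what is moved stays moved. The work goes in short steps, Python scripts to look and compute and a tool call to move; the robot and the scene stay as the last step left them, time stands still between calls to the robot, and variables do not carry over. Pictures are saved under pics/ and viewed, and the job is handed in when it is done.

Besides the shell and the picture viewer there is one more tool, called after "Request:" by a JSON object that holds its "name" and its "arguments". carry_out: Moves the arm, as the interface text tells. Scaled input: -1 to 1 covers 0.15 m each way for a shift and pi rad each way for a turn. Its arguments: {"type":"object","properties":{"commands":{"type":"array","items":{"type":"array","items":{"type":"number"}}},"grip_force":{"type":"number"}},"required":["commands"]}

```bash
ls; mkdir -p pics; cat > h.py <<'E'
import numpy as np, cv2
from scipy.spatial.transform import Rotation as R
from rig import robot
def cam(name):
    c=robot.camera_info(name)
    K=np.array([[c['fx'],0,c['cx']],[0,c['fy'],c['cy']],[0,0,1.]]); return c,K,np.array(c['dist'],float)
E
python3 - <<'E'
from h import *
s=robot.sense(); print({k:np.round(v,3).tolist() for k,v in s.items()})
for n in ["side","top","wrist"]:
    print(n,robot.camera_info(n))
for n in ["side","top","wrist"]:
    cv2.imwrite(f"pics/{n}0.png",robot.snapshot(n))
print(robot.sense()['time'])
E
```

```text
pics
{'time': 0.0, 'joints': [1.161, 0.478, 0.022, 1.556, -0.012, 1.109, -0.083], 'qd': [-0.001, -0.0, 0.001, 0.003, -0.001, -0.001, 0.001], 'tau': [0.0, -58.286, 1.534, -27.261, -0.054, 0.017, 0.0], 'tool_pos': [200.431, -643.889, 201.308], 'ee_rot': [-1.518, 1.569, 1.925], 'force': [-0.034, -0.159, 0.905], 'wrist_torque': [-0.018, 0.031, 0.006], 'opening': 88.343}
side {'fx': 352.42509323632487, 'fy': 352.42509323632487, 'cx': 256.4341121316421, 'cy': 187.26874570964227, 'dist': array([-0.00853727,  0.        ,  0.        ,  0.        ,  0.        ]), 'xyz': array([ 534.8537075 , -508.66763946,  732.15514159]), 'attitude': array([ 0.82444925, -0.00297851,  0.06611549])}
top {'fx': 415.8016524155138, 'fy': 415.8016524155138, 'cx': 255.6000180387665, 'cy': 191.80251272528344, 'dist': array([-0.03649377,  0.        ,  0.        ,  0.        ,  0.        ]), 'xyz': array([ 415.71418161,  129.56378875, 1383.42977611]), 'attitude': array([ 6.63159355e-02,  1.75647329e-04, -1.55158490e+00])}
wrist {'fx': 315.0123238747983, 'fy': 315.0123238747983, 'cx': 250.56618500511217, 'cy': 187.61502774783477, 'dist': array([-0.06856848,  0.        ,  0.        ,  0.        ,  0.        ]), 'tool_from_camera': array([[ 9.78145234e-04,  2.82282414e-01, -9.59330851e-01,
        -1.83395273e+02],
       [ 9.99999324e-01,  3.26642648e-04,  1.11572566e-03,
        -1.51474242e-01],
       [ 6.28308103e-04, -9.59331294e-01, -2.82281904e-01,
        -7.76967118e+01],
       [ 0.00000000e+00,  0.00000000e+00,  0.00000000e+00,
         1.00000000e+00]])}
0.15
```

View pics/top0.png

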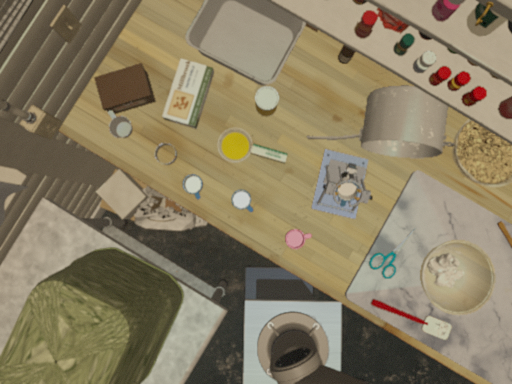

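View pics/side0.png

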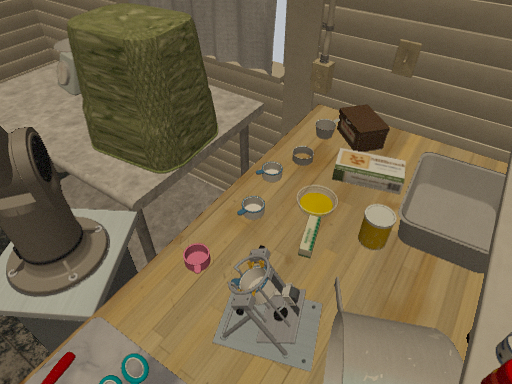

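```bash
python3 - <<'E'
from h import *
for cn in ["top","side"]:
    for n in ["dish_a","dish_a_tab","magazine","slot","stand","catch_left_nose","catch_right_nose","dish_loaded_tab"]:
        print(cn,n,[(np.round(np.array(d['point'])*[512,384],1).tolist(),round(d['conf'],2)) for d in robot.landmark_of(cn,n)][:5])
print(robot.sense()['time'])
E
```

```text
top dish_a [([241.3, 198.3], 0.9), ([194.9, 182.6], 0.62), ([292.0, 237.6], 0.58)]
top dish_a_tab [([308.7, 232.1], 0.67), ([353.6, 192.9], 0.64), ([250.6, 207.7], 0.54)]
top magazine [([346.1, 194.4], 0.81)]
top slot [([341.9, 205.5], 0.82)]
top stand []
top catch_left_nose [([339.2, 188.6], 0.4)]
top catch_right_nose [([350.8, 192.7], 0.62)]
top dish_loaded_tab [([341.9, 201.0], 0.7)]
side dish_a [([251.5, 208.6], 0.94), ([270.2, 174.2], 0.58), ([194.9, 262.6], 0.57)]
side dish_a_tab [([238.7, 210.6], 0.61), ([195.4, 268.6], 0.6), ([246.1, 274.8], 0.18)]
side magazine [([247.2, 274.5], 0.92)]
side slot [([247.2, 276.5], 0.72), ([228.7, 277.5], 0.65)]
side stand [([267.5, 323.2], 0.85)]
side catch_left_nose [([254.5, 268.0], 0.45)]
side catch_right_nose [([249.1, 289.6], 0.48)]
side dish_loaded_tab [([235.0, 280.6], 0.95)]
0.95
```

```bash
python3 - <<'E'
from h import *
t=cv2.imread('pics/top0.png');s=cv2.imread('pics/side0.png')
a=cv2.resize(t[165:225,165:305],None,fx=5.6,fy=5.6,interpolation=cv2.INTER_CUBIC)[:330]
b=cv2.resize(t[145:220,305:380],(400,400),interpolation=cv2.INTER_CUBIC)
c=cv2.resize(s[240:365,210:330],(560,583),interpolation=cv2.INTER_CUBIC)
cv2.imwrite('pics/c1.png',a);cv2.imwrite('pics/c2.png',b);cv2.imwrite('pics/c3.png',c)
d=cv2.resize(s[150:280,175:295],(540,585),interpolation=cv2.INTER_CUBIC);cv2.imwrite('pics/c4.png',d)
E
```

```text
(no output)
```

View pics/c1.png

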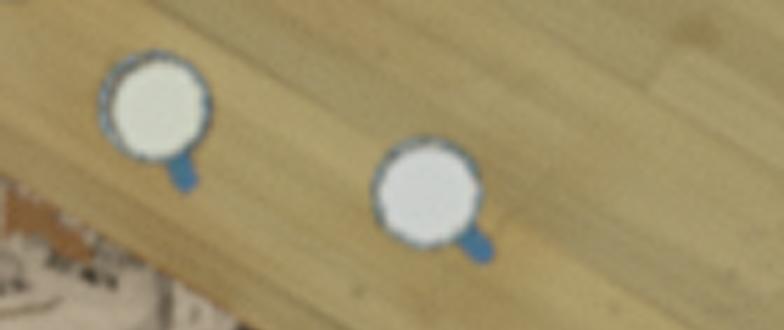

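View pics/c2.png

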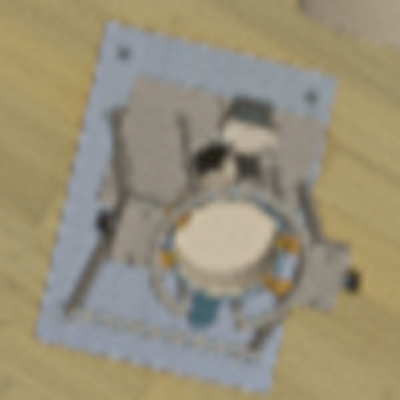

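View pics/c3.png

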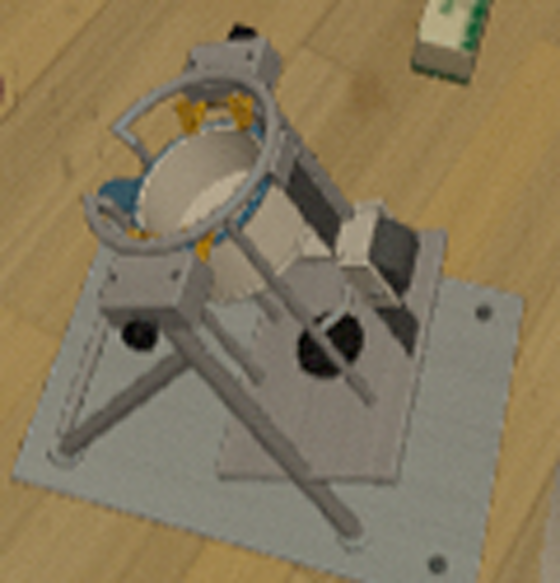

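View pics/c4.png

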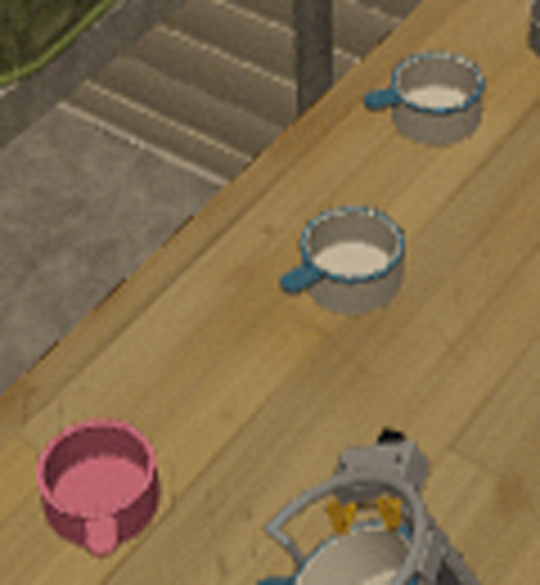

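View pics/wrist0.png

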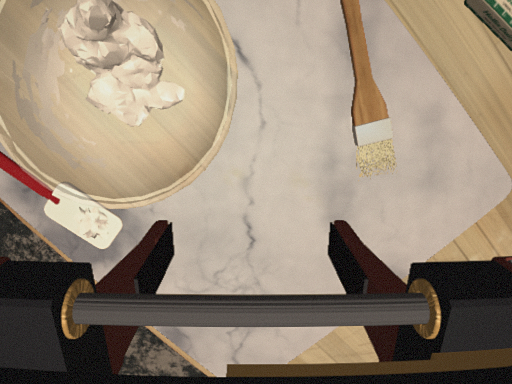

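```bash
cat >> h.py <<'E'
def campose(name,s=None):
    c,K,D=cam(name)
    if name=='wrist':
        s=s or robot.sense()
        T=np.eye(4);T[:3,:3]=R.from_euler('xyz',s['ee_rot']).as_matrix();T[:3,3]=s['tool_pos']
        M=T@np.array(c['tool_from_camera'])
        return M[:3,:3],M[:3,3],K,D
    return R.from_euler('xyz',c['attitude']).as_matrix(),np.array(c['xyz']),K,D
F=np.diag([1,-1,-1.])
def rays(P,px):
    Rm,t,K,D=P
    u=cv2.undistortPoints(np.array(px,float).reshape(-1,1,2),K,D).reshape(-1,2)
    return (Rm@F@np.c_[u,np.ones(len(u))].T).T
def onplane(P,px,z):
    d=rays(P,px);t=P[1]
    return t+d*((z-t[2])/d[:,2])[:,None]
def proj(P,X):
    Rm,t,K,D=P
    Y=(np.array(X,float).reshape(-1,3)-t)@Rm@F
    return cv2.projectPoints(Y.reshape(-1,1,3),np.zeros(3),np.zeros(3),K,D)[0].reshape(-1,2)
E
python3 - <<'E'
from h import *
T=campose('top');S=campose('side')
off=np.array([165,165]);
for z,p in [(34,[(427,193),(155,106)]),(29.5,[(475,242),(182,172)])]:
    print('top',z,onplane(T,np.array(p)/5.6+off-.4,z).round(1).tolist())
o=np.array([175,150])
for z,p in [(34,[(352,245),(437,85)]),(29.5,[(295,279),(379,98)]),]:
    print('side',z,onplane(S,np.array(p)/4.5+o-.4,z).round(1).tolist())
c=onplane(T,np.array([(108,20),(337,72),(272,390),(38,342)])/5.333+[305,145],6)
print(c.round(1), c.mean(0)); e=np.linalg.norm(np.diff(np.r_[c,c[:1]],axis=0),axis=1);print(e)
d=(c[0]+c[1]-c[2]-c[3]);print('yaw+x',np.degrees(np.arctan2(d[1],d[0])))
d=(c[0]+c[3]-c[2]-c[1]);print('yaw y-90',np.degrees(np.arctan2(d[1],d[0]))-90)
print(onplane(S,np.array([(13,475),(523,297)])/4.667+[210,240],6))
E
```

```text
top 34 [[480.8, 179.0, 34.0], [528.4, 338.4, 34.0]]
top 29.5 [[453.0, 150.6, 29.5], [490.5, 322.2, 29.5]]
side 34 [[481.6, 175.6, 34.0], [528.6, 333.5, 34.0]]
side 29.5 [[448.8, 148.8, 29.5], [489.3, 322.2, 29.5]]
[[ 656.1  -98.8    6. ]
 [ 626.1 -243.1    6. ]
 [ 426.1 -202.7    6. ]
 [ 453.2  -56.8    6. ]] [ 540.3920377  -150.35852956    6.        ]
[147.40232398 203.99547224 148.44726978 207.12247082]
yaw+x -11.558597330231382
yaw y-90 -11.119513887056385
[[ 426.39268897 -199.13309813    6.        ]
 [ 657.1306689   -97.87039008    6.        ]]
```

```bash
python3 - <<'E'
from h import *
s=robot.sense();M=R.from_euler('xyz',s['ee_rot']).as_matrix();print(M.round(3))
print('yaw toolz',np.degrees(np.arctan2(M[1,2],M[0,2])))
p=np.array([235,146]);T=campose('top')
print(onplane(T,[(235,146),(268,153),(166,153),(294,238),(120,127)],20).round(0))
E
```

```text
[[ 0.     0.297 -0.955]
 [-0.    -0.955 -0.297]
 [-1.     0.    -0.   ]]
yaw toolz -162.70765016030978
[[657. 203.  20.]
 [636.  93.  20.]
 [629. 431.  20.]
 [358.   3.  20.]
 [714. 588.  20.]]
```

```bash
cat >> h.py <<'E'
def go(*pts):
    """pts (x,y,z[,yawdeg of tool z]); print normalised shift/turn from the present pose"""
    s=robot.sense();M=R.from_euler('xyz',s['ee_rot']).as_matrix();p=np.array(s['tool_pos'])
    yaw=np.degrees(np.arctan2(M[1,2],M[0,2]))
    print('t',round(s['time'],2),'pos',p.round(1),'yaw',round(yaw,1),'F',np.round(s['force'],1),'open',round(s['opening'],1))
    for q in pts:
        d=M.T@(np.array(q[:3])-p)/150
        tr=0 if len(q)<4 else -((q[3]-yaw+180)%360-180)/180
        print(q,'->',d.round(3).tolist(),'turn',round(tr,4),'rows',round(max(np.linalg.norm(d)*150/41.7,abs(tr)*180/7.16),1))
E
python3 - <<'E'
from h import *
go((330,-560,290),(340,-545,290))
E
```

```text
t 0.95 pos [ 200.6 -644.5  202.3] yaw -162.7 F [ 0.5 -0.5 -0.9] open 87.9
(330, -560, 290) -> [-0.585, -0.282, -0.991] turn 0 rows 4.3
(340, -545, 290) -> [-0.585, -0.357, -1.084] turn 0 rows 4.6
```

Request:
{"name": "carry_out", "arguments": {"commands": [[1,-0.585,-0.28,-0.99,0],[1,-0.585,-0.28,-0.99,0],[1,-0.585,-0.28,-0.99,0],[1,-0.585,-0.28,-0.99,0],[1,-0.585,-0.28,-0.99,0]]}}

```text
time: 1.37
tool_pos: [337.8, -556.9, 294.0]
ee_rot: [2.509, 1.564, -0.322]
force: [0.2, 0.0, -0.1]
opening: 88.1
```

```bash
python3 - <<'E'
from h import *
go((450,-450,290),(440,-420,290)); print(robot.sense()['joints'])
E
```

```text
t 1.37 pos [ 337.8 -556.9  294. ] yaw -162.2 F [ 0.2  0.  -0.1] open 88.1
(450, -450, 290) -> [0.03, -0.45, -0.93] turn 0 rows 3.7
(440, -420, 290) -> [0.029, -0.661, -0.927] turn 0 rows 4.1
[ 0.94914488  0.37045207 -0.02350961  1.50528005  0.0047542   1.26019594
 -0.33465634]
```

Request:
{"name": "carry_out", "arguments": {"commands": [[1,0,-0.85,-0.98,0],[1,0,-0.85,-0.98,0],[1,0,-0.85,-0.98,0],[1,0,-0.85,-0.98,0],[1,0,-0.85,-0.98,0],[1,0,-0.85,-0.98,0]]}}

```text
time: 1.87
tool_pos: [444.4, -382.7, 294.7]
ee_rot: [2.912, 1.561, 0.092]
force: [0.1, 1.0, -0.4]
opening: 87.7
```

```bash
python3 - <<'E'
from h import *
go((520,-240,330,-191.3)); print(robot.sense()['joints'])
E
```

```text
t 1.87 pos [ 444.4 -382.7  294.7] yaw -161.6 F [ 0.1  1.  -0.4] open 87.7
(520, -240, 330, -191.3) -> [-0.229, -0.743, -0.781] turn 0.1653 rows 4.2
[ 0.70676964  0.25956194 -0.12155402  1.65635126  0.02666727  1.22012696
 -0.6685807 ]
```

Request:
{"name": "carry_out", "arguments": {"commands": [[1,-0.1,-0.74,-0.7,0.165],[1,-0.1,-0.74,-0.7,0.165],[1,-0.1,-0.74,-0.7,0.165],[1,-0.1,-0.74,-0.7,0.165],[1,-0.1,-0.74,-0.7,0.165]]}}

```text
time: 2.28
tool_pos: [512.0, -237.4, 311.3]
ee_rot: [-2.68, 1.558, 0.268]
force: [1.2, 0.8, -0.6]
opening: 87.5
```

```bash
python3 - <<'E'
from h import *
go((496,-141,290,-191.3)); 
E
```

```text
t 2.28 pos [ 512.  -237.4  311.3] yaw 168.9 F [ 1.2  0.8 -0.6] open 87.5
(496, -141, 290, -191.3) -> [0.143, -0.61, 0.23] turn 0.0011 rows 2.4
```

Request:
{"name": "carry_out", "arguments": {"commands": [[1,0.14,-0.61,0.23,0],[1,0.14,-0.61,0.23,0],[1,0.14,-0.61,0.23,0],[1,0.14,-0.61,0.23,0]]}}

```text
time: 2.62
tool_pos: [495.3, -135.3, 289.7]
ee_rot: [-2.496, 1.559, 0.459]
force: [0.0, 0.1, 0.5]
opening: 87.8
```

```bash
python3 - <<'E'
from h import *
import json
s=robot.sense();im=robot.snapshot('wrist');cv2.imwrite('pics/w1.png',im)
json.dump({k:np.array(v).tolist() for k,v in s.items()},open('w1.json','w'))
c=np.array([540.4,-150.4,0]);y=np.radians(-11.3);X=np.array([np.cos(y),np.sin(y),0]);Z=np.array([0,0,1])
m=c-45*X+172*Z;Y=np.cross(Z,X);xm=np.cos(np.pi/6)*X+.5*Z;zm=np.cross(xm,Y)
P=campose('wrist',s)
a=np.radians(np.arange(25-180,180-25+1,5));
H=m+41.5*(np.cos(a)[:,None]*xm*1+np.sin(a)[:,None]*Y)
H=m+41.5*(np.cos(a)[:,None]*xm+np.sin(a)[:,None]*Y)
for q in proj(P,H): cv2.circle(im,tuple(int(v) for v in q.round()),1,(0,0,255),-1)
for q in proj(P,[m+sg*24.5*Y-17*zm for sg in(1,-1)]): cv2.circle(im,tuple(int(v) for v in q.round()),2,(255,0,255),-1)
q=proj(P,[m-51*zm+29.5*zm-46*xm])[0];cv2.circle(im,tuple(int(v) for v in q.round()),2,(0,255,0),-1)
cv2.imwrite('pics/w1o.png',cv2.resize(im,(800,600)))
print(m,zm)
E
```

```text
[ 496.27234037 -141.58242351  172.        ] [-0.49030733  0.09797307  0.8660254 ]
```

View pics/w1o.png

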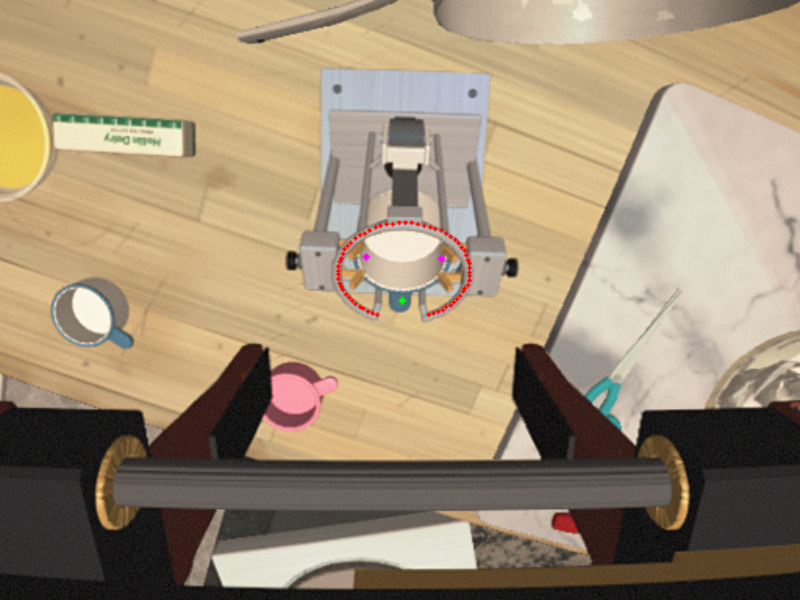

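```bash
python3 - <<'E'
import cv2
im=cv2.imread('pics/w1o.png');cv2.imwrite('pics/w1c.png',cv2.resize(im[200:340,280:530],None,fx=3.2,fy=3.2,interpolation=cv2.INTER_NEAREST))
E
```

```text
(no output)
```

View pics/w1c.png

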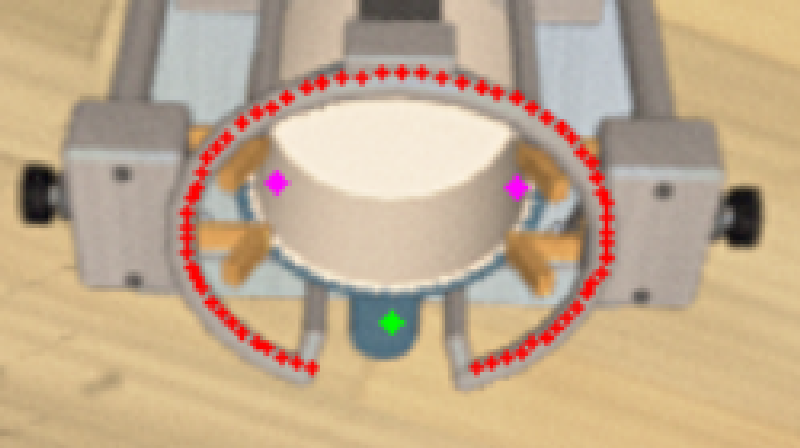

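```bash
python3 - <<'E'
from h import *
go((495,15,270,-165),(490,5,270,-165)); 
E
```

```text
t 2.67 pos [ 495.7 -138.6  290.2] yaw 169.2 F [ 0.  -0.9 -0.5] open 87.6
(495, 15, 270, -165) -> [0.138, -1.004, 0.198] turn -0.1435 rows 3.7
(490, 5, 270, -165) -> [0.138, -0.932, 0.219] turn -0.1435 rows 3.6
```

Request:
{"name": "carry_out", "arguments": {"commands": [[1,0.14,-1,0.19,-0.14],[1,0.14,-1,0.19,-0.14],[1,0.14,-1,0.19,-0.14],[1,0.14,-1,0.19,-0.14]]}}

```text
time: 3.0
tool_pos: [496.4, 15.7, 269.9]
ee_rot: [-3.074, 1.558, 0.324]
force: [0.6, 0.3, 0.3]
opening: 88.3
```

```bash
python3 - <<'E'
from h import *
go((482,140,230,-138),(481,160,220,-138)); 
E
```

```text
t 3.0 pos [496.4  15.7 269.9] yaw -165.3 F [0.6 0.3 0.3] open 88.3
(482, 140, 230, -138) -> [0.268, -0.826, -0.114] turn -0.1516 rows 3.8
(481, 160, 220, -138) -> [0.335, -0.956, -0.141] turn -0.1516 rows 3.8
```

Request:
{"name": "carry_out", "arguments": {"commands": [[1,0.33,-1,-0.14,-0.15],[1,0.33,-1,-0.14,-0.15],[1,0.33,-1,-0.14,-0.15],[1,0.33,-1,-0.14,-0.15],[1,0.33,-1,-0.14,-0.15],[1,0.33,-1,-0.14,-0.15]]}}

```text
time: 3.5
tool_pos: [479.4, 166.7, 220.3]
ee_rot: [2.77, 1.559, 0.358]
force: [0.4, -0.7, 0.0]
opening: 87.9
```

```bash
python3 - <<'E'
from h import *
import json
s=robot.sense();im=robot.snapshot('wrist');cv2.imwrite('pics/w2.png',im)
json.dump({k:np.array(v).tolist() for k,v in s.items()},open('w2.json','w'))
print(s['tool_pos'],robot.sense()['tool_pos'])
cv2.imwrite('pics/w2b.png',cv2.resize(im,(800,600)))
E
```

```text
[479.44116928 166.74641485 220.25467107] [480.13164488 165.06065459 220.63609647]
```

View pics/w2b.png

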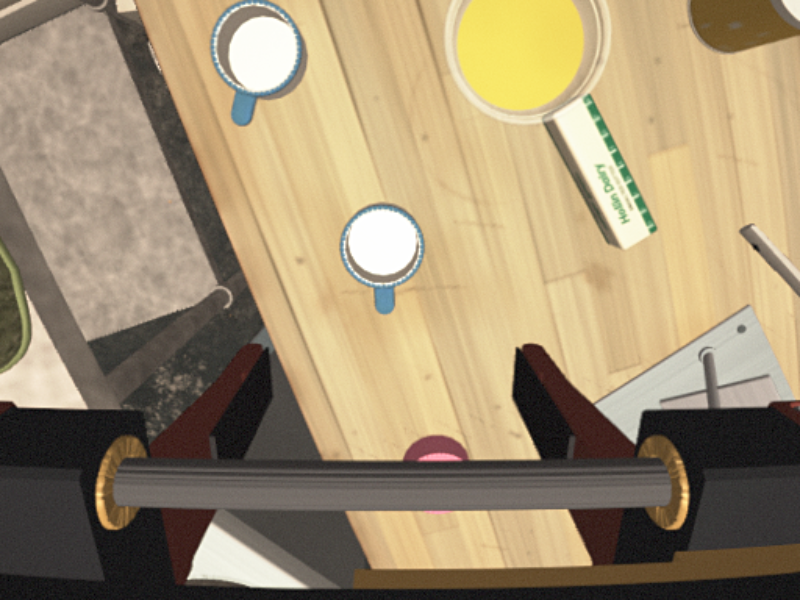

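```bash
python3 - <<'E'
from h import *
import json
im=cv2.imread('pics/w2.png');cv2.imwrite('pics/w2c.png',cv2.resize(im[0:205,120:290],None,fx=4,fy=4,interpolation=cv2.INTER_CUBIC)[:,:])
# blue mask based: circle rim ellipse
s=json.load(open('w2.json'));P=campose('wrist',s)
hsv=cv2.cvtColor(im,cv2.COLOR_BGR2HSV);m=cv2.inRange(hsv,(95,80,60),(120,255,255))
n,l,st,c=cv2.connectedComponentsWithStats(m)
print([(st[i].tolist()) for i in range(1,n) if st[i,4]>30])
c=onplane(P,np.array([(383,245),(256,49)])/1.5625,34);t=onplane(P,np.array([(385,298),(242,110)])/1.5625,32)
print(c.round(1),t.round(1)); d=c-t;print(np.degrees(np.arctan2(d[:,1],d[:,0])),np.linalg.norm(d[:,:2],axis=1))
E
```

```text
[[149, 42, 42, 38, 307], [238, 182, 15, 19, 191]]
[[482.4 177.6  34. ]
 [527.6 336.4  34. ]] [[451.5 148.2  32. ]
 [488.6 319.   32. ]]
[43.58447028 23.98924326] [42.65024067 42.7800865 ]
```

View pics/w2c.png

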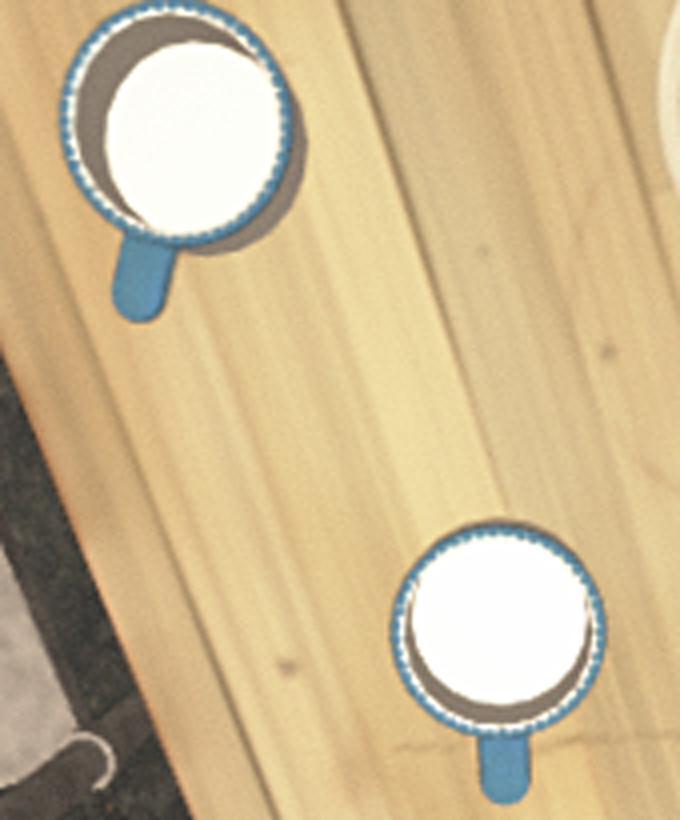

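```bash
python3 - <<'E'
from h import *
import json
s=json.load(open('w2.json'));P=campose('wrist',s)
o=np.array([120,0])
c=onplane(P,np.array([(499,632),(177,125)])/4+o-.4,34);t=onplane(P,np.array([(504,802),(139,320)])/4+o-.4,32)
print(c.round(1),t.round(1)); d=c-t;print(np.degrees(np.arctan2(d[:,1],d[:,0])),np.linalg.norm(d[:,:2],axis=1))
go((481.5,176.8,90,-136.5),(481.5,176.8,18,-136.5))
E
```

```text
[[481.1 177.6  34. ]
 [528.1 336.7  34. ]] [[441.8 140.9  32. ]
 [480.3 313.3  32. ]]
[43.08213442 26.09621503] [53.81957017 53.2271919 ]
t 3.55 pos [480.1 165.1 220.6] yaw -138.4 F [-0.6 -0.3 -0.8] open 88.0
(481.5, 176.8, 90, -136.5) -> [0.871, -0.057, -0.049] turn -0.0106 rows 3.1
(481.5, 176.8, 18, -136.5) -> [1.351, -0.06, -0.043] turn -0.0106 rows 4.9
```

Request:
{"name": "carry_out", "arguments": {"commands": [[1,0.87,-0.06,-0.05,-0.01],[1,0.87,-0.06,-0.05,-0.01],[1,0.87,-0.06,-0.05,-0.01],[1,0.87,-0.06,-0.05,-0.01],[1,0.87,-0.06,-0.05,-0.01],[1,0.87,-0.06,-0.05,-0.01]]}}

```text
time: 4.05
tool_pos: [482.8, 176.3, 91.6]
ee_rot: [2.642, 1.557, 0.255]
force: [0.5, 1.0, 0.4]
opening: 87.5
```

```bash
python3 - <<'E'
from h import *
go((481.3,177.2,18,-136.9)); s=robot.sense();print(R.from_euler('xyz',s['ee_rot']).as_matrix()[:,0])
E
```

```text
t 4.05 pos [482.8 176.3  91.6] yaw -136.7 F [0.5 1.  0.4] open 87.5
(481.3, 177.2, 18, -136.9) -> [0.491, -0.015, 0.009] turn 0.0009 rows 1.8
[ 0.01357119  0.00354386 -0.99990163]
```

Request:
{"name": "carry_out", "arguments": {"commands": [[1,0.49,-0.015,0.01,0],[1,0.49,-0.015,0.01,0],[1,0.49,-0.015,0.01,0],[1,0.49,-0.015,0.01,0],[-1,0.49,-0.015,0.01,0],[-1,0.49,-0.015,0.01,0],[-1,0.49,-0.015,0.01,0],[-1,0.49,-0.015,0.01,0],[-1,0.49,-0.015,0.01,0],[-1,0.49,-0.015,0.01,0]], "grip_force": 10}}

```text
time: 4.88
tool_pos: [481.5, 177.2, 18.6]
ee_rot: [2.643, 1.556, 0.256]
force: [0.2, 0.8, 0.0]
opening: 51.6
```

```bash
python3 - <<'E'
from h import *
go((482,150,165,-160))
E
```

```text
t 4.88 pos [481.5 177.2  18.6] yaw -136.7 F [0.2 0.8 0. ] open 51.6
(482, 150, 165, -160) -> [-0.977, 0.141, 0.109] turn 0.1292 rows 3.6
```

```bash
python3 - <<'E'
from h import *
im=robot.snapshot('side');cv2.imwrite('pics/s3.png',cv2.resize(im[120:280,160:330],None,fx=3.6,fy=3.6,interpolation=cv2.INTER_CUBIC))
w=robot.snapshot('wrist');cv2.imwrite('pics/w3.png',w)
print(robot.sense()['opening'])
E
```

```text
43.42461543509501
```

View pics/s3.png

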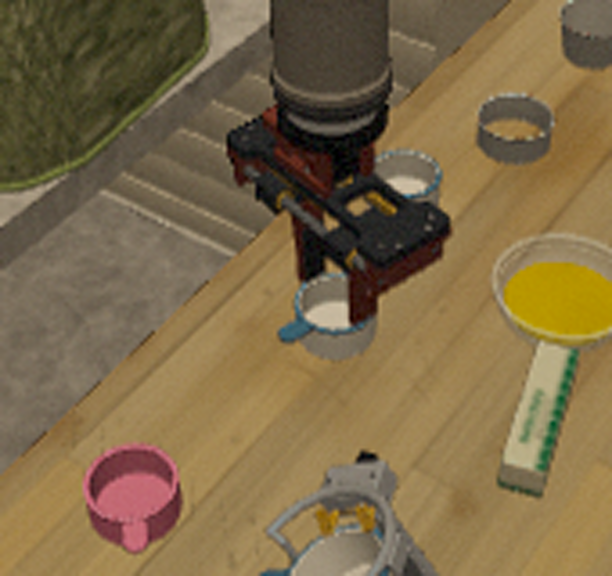

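View pics/w3.png

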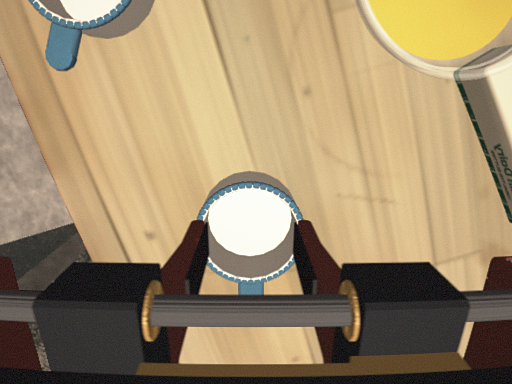

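```bash
python3 - <<'E'
from h import *
P=campose('wrist'); print(onplane(P,[(250,233),(250,184),(250,282),(200,225),(302,225)],34).round(1))
print(proj(P,[[481.3,177.2,34]]))
w=robot.snapshot('wrist');cv2.imwrite('pics/w4.png',cv2.resize(w[140:384],(800,381)))
go()
E
```

```text
[[481.4 178.3  34. ]
 [502.9 198.4  34. ]
 [457.7 156.   34. ]
 [465.4 202.7  34. ]
 [505.6 159.7  34. ]]
[[251.17962755 234.33471197]]
t 5.03 pos [481.2 177.2  18.2] yaw -136.7 F [-0.1 -0.4 -0.5] open 39.3
```

View pics/w4.png

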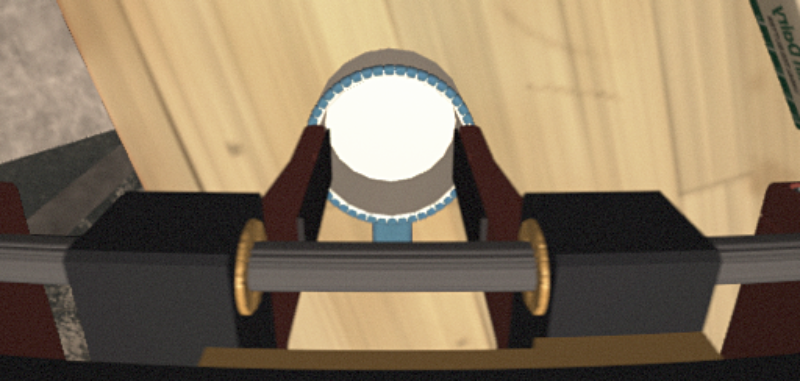

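Request:
{"name": "carry_out", "arguments": {"commands": [[-1,0,0,0,0],[-1,0,0,0,0],[-1,0,0,0,0],[-1,0,0,0,0],[-1,0,0,0,0],[-1,0,0,0,0]]}}

```text
time: 5.53
tool_pos: [481.2, 177.2, 18.1]
ee_rot: [2.646, 1.557, 0.259]
force: [0.2, 0.1, -0.3]
opening: 1.3
```

```bash
python3 - <<'E'
from h import *
w=robot.snapshot('wrist');cv2.imwrite('pics/w5.png',w)
im=robot.snapshot('side');cv2.imwrite('pics/s5.png',cv2.resize(im[160:240,210:290],None,fx=7,fy=7,interpolation=cv2.INTER_CUBIC))
go()
E
```

```text
t 5.63 pos [481.2 177.2  18.1] yaw -136.7 F [-0.3  0.7  0.3] open 0.5
```

View pics/w5.png

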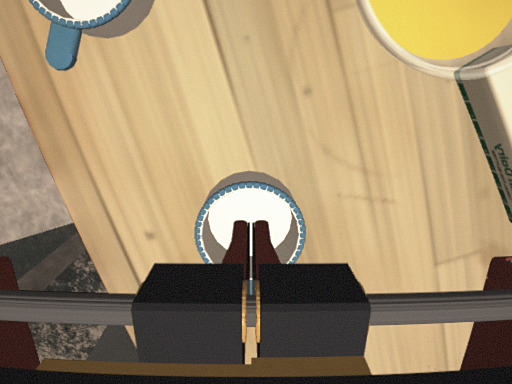

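View pics/s5.png

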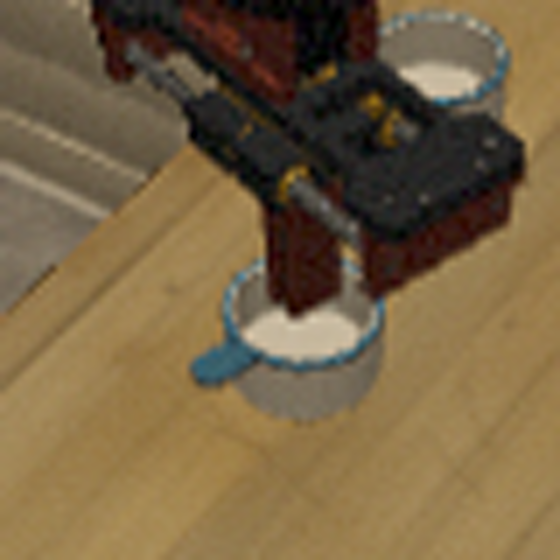

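```bash
python3 - <<'E'
from h import *
S=campose('side')
for z in (18,28,37): print(z,(proj(S,[[481.2,177.2,z]])-[210,160])*7)
print('rimctr',(proj(S,[[481.2,177.2,34]])-[210,160])*7)
P=campose('wrist');s=robot.sense();M=R.from_euler('xyz',s['ee_rot']).as_matrix();t=s['tool_pos']
for x in (0,-10,-19):
  for z in (-10,10): print(x,z,proj(P,[t+M@np.array([x,0,z])]))
E
```

```text
18 [[299.24589039 333.49265799]]
28 [[299.14232996 316.0561971 ]]
37 [[299.04791308 300.15589857]]
rimctr [[299.07951439 305.47807892]]
0 -10 [[250.93177017 209.10370978]]
0 10 [[250.94106536 238.53582671]]
-10 -10 [[250.93343033 214.99585037]]
-10 10 [[250.94303349 245.69867943]]
-19 -10 [[250.93506026 220.84158785]]
-19 10 [[250.94495259 252.77699463]]
```

```bash
python3 - <<'E'
from h import *
S=campose('side');im=robot.snapshot('side')
s=robot.sense();M=R.from_euler('xyz',s['ee_rot']).as_matrix();t=s['tool_pos']
big=cv2.resize(im[130:250,190:310],None,fx=6,fy=6,interpolation=cv2.INTER_CUBIC)[:600]
def pt(x,y,z): return tuple(int(v) for v in ((proj(S,[t+M@np.array([x,y,z])])[0]-[190,130])*6).round())
for x,c in((-80,(0,255,0)),(-99,(255,0,255))):
    q=[pt(x,y,z) for y,z in((89,37.5),(89,-37.5),(-89,-37.5),(-89,37.5))]
    cv2.polylines(big,[np.array(q)],True,c,1)
for x in(-19,0):
    q=[pt(x,y,z) for y,z in((13.5,10),(13.5,-10),(-13.5,-10),(-13.5,10))]
    cv2.polylines(big,[np.array(q)],True,(0,255,255),1)
cv2.imwrite('pics/s6.png',big)
E
```

```text
(no output)
```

View pics/s6.png

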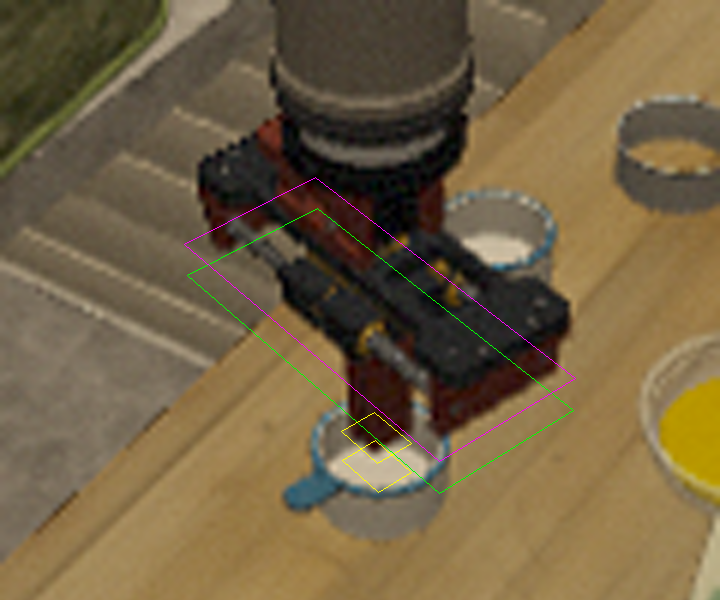

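Request:
{"name": "carry_out", "arguments": {"commands": [[0.85,-0.02,0,0,0],[0.85,-0.02,0,0,0],[0.85,-0.02,0,0,0],[0.85,-0.02,0,0,0],[0.85,-0.02,0,0,0],[0.85,-0.02,0,0,0],[0.85,-0.02,0,0,0],[0.85,-0.02,0,0,0],[0.85,-0.02,0,0,0],[0.85,-0.02,0,0,0]]}}

```text
time: 6.52
tool_pos: [481.1, 177.2, 21.1]
ee_rot: [2.646, 1.557, 0.26]
force: [-0.4, -0.4, -0.2]
opening: 63.5
```

Request:
{"name": "carry_out", "arguments": {"commands": [[0.85,0,0,0,0],[0.85,0,0,0,0],[0.85,0,0,0,0],[0.85,0.07,0,0,0],[0.85,0.14,0,0,0],[0.85,0.14,0,0,0]]}}

```text
time: 7.02
tool_pos: [479.9, 176.5, -2.2]
ee_rot: [2.596, 1.56, 0.21]
force: [-0.0, -0.5, 0.1]
opening: 81.0
```

```bash
python3 - <<'E'
from h import *
go((481.3,177.2,-1,-136.9))
E
```

```text
t 7.02 pos [479.9 176.5  -2.2] yaw -136.7 F [-0.  -0.5  0.1] open 81.0
(481.3, 177.2, -1, -136.9) -> [-0.008, 0.003, -0.01] turn 0.0009 rows 0.0
```

Request:
{"name": "carry_out", "arguments": {"commands": [[-1,0,0,-0.01,0],[-1,0,0,-0.01,0],[-1,0,0,-0.01,0],[-1,0,0,-0.01,0],[-1,0,0,-0.01,0],[-1,0,0,-0.01,0]], "grip_force": 10}}

```text
time: 7.52
tool_pos: [481.0, 177.5, -2.1]
ee_rot: [2.594, 1.56, 0.208]
force: [-0.4, -0.2, -1.1]
opening: 63.9
```

```bash
python3 - <<'E'
from h import *
go((481,150,150,-160),(485,60,240,-180))
E
```

```text
t 7.52 pos [481.  177.5  -2.1] yaw -136.7 F [-0.4 -0.2 -1.1] open 63.9
(481, 150, 150, -160) -> [-1.014, 0.139, 0.116] turn 0.1292 rows 3.7
(485, 60, 240, -180) -> [-1.615, 0.597, 0.503] turn 0.2403 rows 6.5
```

Request:
{"name": "carry_out", "arguments": {"commands": [[-1,-0.15,0,0,0],[-1,-0.4,0,0,0],[-1,-0.7,0.2,0.17,0.06],[-1,-1,0.4,0.33,0.14],[-1,-1,0.6,0.5,0.2],[-1,-1,0.6,0.5,0.24],[-1,-1,0.6,0.5,0.24],[-1,-1,0.6,0.5,0.24]]}}

```text
time: 8.18
tool_pos: [487.0, 57.8, 148.8]
ee_rot: [-3.01, 1.558, 0.126]
force: [0.2, 0.4, -2.7]
opening: 63.8
```

```bash
python3 - <<'E'
from h import *
go((490,-60,235,-191.3))
E
```

```text
t 8.18 pos [487.   57.8 148.8] yaw 179.7 F [ 0.2  0.4 -2.7] open 63.8
(490, -60, 235, -191.3) -> [-0.576, 0.784, -0.031] turn 0.061 rows 3.5
```

Request:
{"name": "carry_out", "arguments": {"commands": [[-1,-0.35,0.3,0,0.06],[-1,-0.45,0.55,-0.01,0.06],[-1,-0.45,0.78,-0.03,0.06],[-1,-0.45,0.78,-0.03,0.06],[-1,-0.45,0.78,-0.03,0.06]]}}

```text
time: 8.6
tool_pos: [490.4, -64.7, 217.6]
ee_rot: [-2.986, 1.556, -0.046]
force: [0.7, 0.3, -2.0]
opening: 63.7
```

```bash
python3 - <<'E'
from h import *
go((503.1,-141.8,217,-191.3))
E
```

```text
t 8.6 pos [490.4 -64.7 217.6] yaw 168.4 F [ 0.7  0.3 -2. ] open 63.7
(503.1, -141.8, 217, -191.3) -> [0.005, 0.487, -0.186] turn -0.0014 rows 1.9
```

Request:
{"name": "carry_out", "arguments": {"commands": [[-1,0,0.25,-0.1,0],[-1,0,0.49,-0.186,0],[-1,0,0.49,-0.186,0],[-1,0,0.49,-0.186,0],[-1,0,0.49,-0.186,0]]}}

```text
time: 9.02
tool_pos: [502.7, -141.1, 217.3]
ee_rot: [-2.92, 1.557, 0.021]
force: [-0.1, 0.4, -2.0]
opening: 63.8
```

```bash
cat >> h.py <<'E'
MO=np.array([495.3,-140.2,172.]);_y=np.radians(-11.3);XH=np.array([np.cos(_y),np.sin(_y),0]);YH=np.array([-np.sin(_y),np.cos(_y),0]);ZH=np.array([0,0,1.])
XM=np.cos(np.pi/6)*XH+.5*ZH;ZM=np.cross(XM,YH)
def rel():
    s=robot.sense();tip=np.array(s['tool_pos'])+[0,0,19]-MO
    print('tip rel: X %.1f Y %.1f Z %.1f | mag x %.1f z %.1f'%(tip@XH,tip@YH,tip[2],tip@XM,tip@ZM),'F',np.round(s['force'],1))
def W(X,Z,Y=0,yaw=-191.3):  # tip position rel mouth -> TCP world
    p=MO+X*XH+Y*YH+Z*ZH-[0,0,19]; return (*p,yaw)
def Mg(x,z,Y=0,yaw=-191.3):
    p=MO+x*XM+z*ZM+Y*YH-np.array([0,0,19]); return (*p,yaw)
def shot(n,box,f):
    im=robot.snapshot(n);import time
    a,b,c,d=box;return cv2.resize(im[b:d,a:c],None,fx=f,fy=f,interpolation=cv2.INTER_CUBIC)
E
python3 - <<'E'
from h import *
rel();cv2.imwrite('pics/s7.png',shot('side',(170,180,330,330),4));cv2.imwrite('pics/w7.png',robot.snapshot('wrist'))
go(W(8,42),W(1.4,33.5),W(-2.8,24))
E
```

```text
tip rel: X 7.4 Y 0.5 Z 64.3 | mag x 38.6 z 52.0 F [-0.1  0.4 -2. ]
t 9.12 pos [ 502.9 -140.3  217.5] yaw 168.6 F [ 0.4  0.3 -1.4] open 63.5
(np.float64(503.1449172683729), np.float64(-141.76756915394014), np.float64(195.0), -191.3) -> [0.15, 0.01, -0.002] turn -0.0006 rows 0.5
(np.float64(496.6728605219653), np.float64(-140.47432460193951), np.float64(186.5), -191.3) -> [0.206, 0.01, 0.043] turn -0.0006 rows 0.8
(np.float64(492.5542789560695), np.float64(-139.65135079612094), np.float64(177.0), -191.3) -> [0.269, 0.01, 0.072] turn -0.0006 rows 1.0
```

View pics/s7.png

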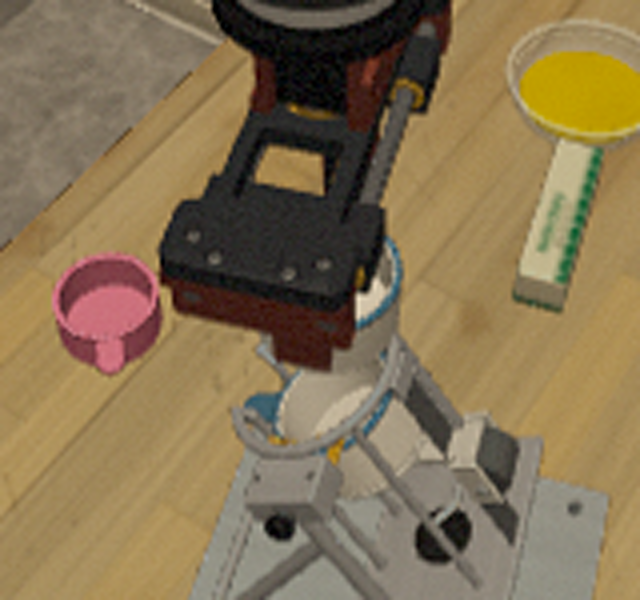

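View pics/w7.png

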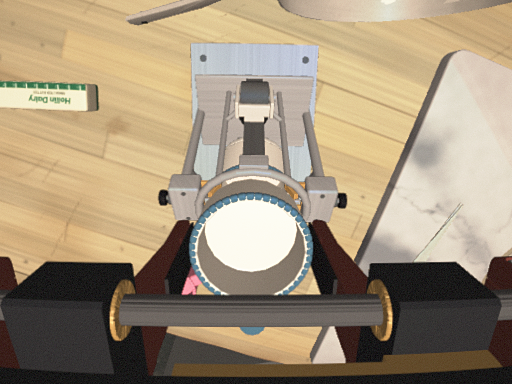

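```bash
cat >> h.py <<'E'
def dishpts(org,zax,xax):
    """rim top outer circle pts, floor circle, tab tip"""
    yax=np.cross(zax,xax);a=np.radians(np.arange(0,360,15));c=np.cos(a)[:,None]*xax+np.sin(a)[:,None]*yax
    return org+34*zax+32*c, org+5*zax+28*c, org+29.5*zax-np.array([46,54])[:,None]*xax, org+32*c
def draw(im,P,org,tilt,yaw=-11.3,off=(0,0),f=1):
    y=np.radians(yaw);X=np.array([np.cos(y),np.sin(y),0]);t=np.radians(tilt)
    xa=np.cos(t)*X+np.sin(t)*ZH;za=-np.sin(t)*X+np.cos(t)*ZH
    for pts,col in zip(dishpts(np.array(org),za,xa),((0,0,255),(255,0,255),(0,255,0),(0,255,255))):
        for q in (proj(P,pts)-off)*f: cv2.circle(im,tuple(int(v) for v in q.round()),1 if f<2 else 2,col,-1)
E
cat > hd.py <<'E'
from h import *
def heldorg(tilt,hp=25.5,tipd=8.5,dx=0):
    s=robot.sense();piv=np.array(s['tool_pos'])+[0,0,19+tipd]
    t=np.radians(tilt);za=-np.sin(t)*XH+np.cos(t)*ZH;xa=np.cos(t)*XH+np.sin(t)*ZH
    return piv-hp*za+dx*xa
E
python3 - <<'E'
from hd import *
P=campose('wrist');S=campose('side')
out=[]
for tl in (0,15,30):
    im=cv2.imread('pics/w7.png');draw(im,P,heldorg(tl),tl);out.append(cv2.resize(im[160:350,150:350],None,fx=2,fy=2))
    im=cv2.imread('pics/s7.png');draw(im,S,heldorg(tl),tl,off=(170,180),f=4);out.append(cv2.resize(im[200:400,200:440],(400,380)))
cv2.imwrite('pics/x7.png',cv2.resize(np.vstack([np.hstack(out[0::2]),np.hstack(out[1::2])]),(800,507)))
E
```

```text
(no output)
```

View pics/x7.png

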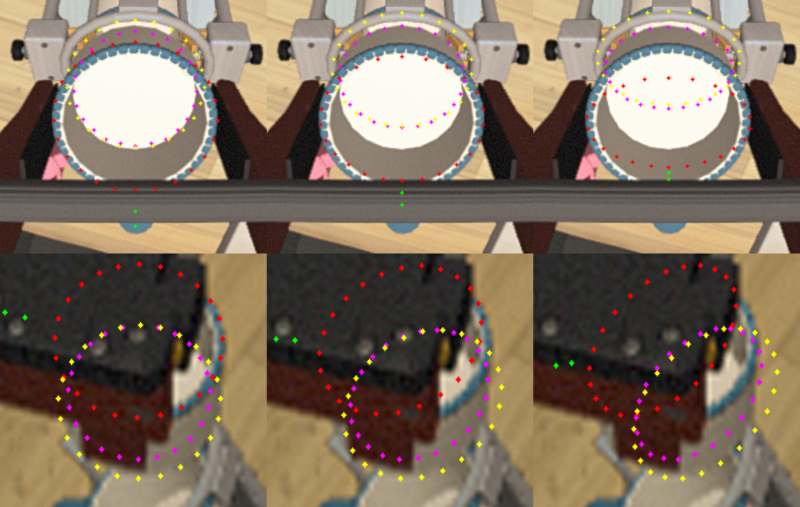

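Request:
{"name": "carry_out", "arguments": {"commands": [[-1,0.08,0.01,0,0],[-1,0.14,0.01,0,0],[-1,0.165,0.01,0.012,0],[-1,0.185,0.01,0.03,0],[-1,0.206,0.01,0.043,0],[-1,0.227,0.01,0.053,0],[-1,0.248,0.01,0.063,0],[-1,0.27,0.01,0.072,0],[-1,0.27,0.01,0.072,0]]}}

```text
time: 9.87
tool_pos: [491.6, -139.9, 176.0]
ee_rot: [-2.944, 1.558, -0.002]
force: [-0.5, -0.4, -1.5]
opening: 64.0
```

```bash
python3 - <<'E'
from hd import *
rel();s7=robot.snapshot('side');cv2.imwrite('pics/s8.png',cv2.resize(s7[200:320,200:300],(500,600),interpolation=cv2.INTER_CUBIC));w=robot.snapshot('wrist');cv2.imwrite('pics/w8.png',w)
P=campose('wrist')
out=[]
for tl in (0,15,30):
    im=w.copy();draw(im,P,heldorg(tl),tl);out.append(cv2.resize(im[140:360,150:350],None,fx=1.5,fy=1.5))
cv2.imwrite('pics/x8.png',cv2.resize(np.hstack(out),(800,293)))
E
```

```text
tip rel: X -3.7 Y -0.4 Z 23.0 | mag x 8.3 z 21.7 F [-0.5 -0.4 -1.5]
```

View pics/s8.png

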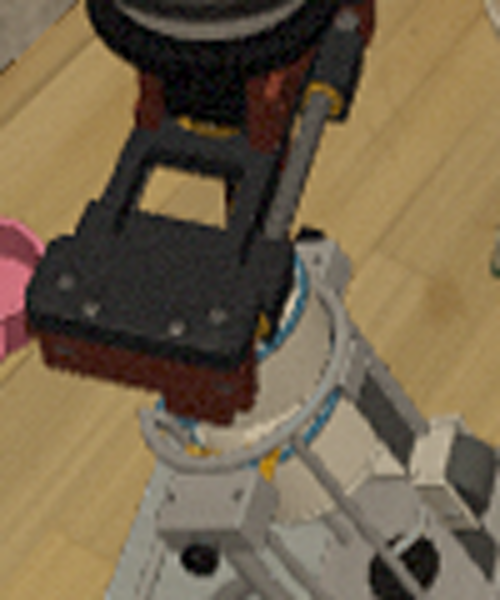

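View pics/x8.png

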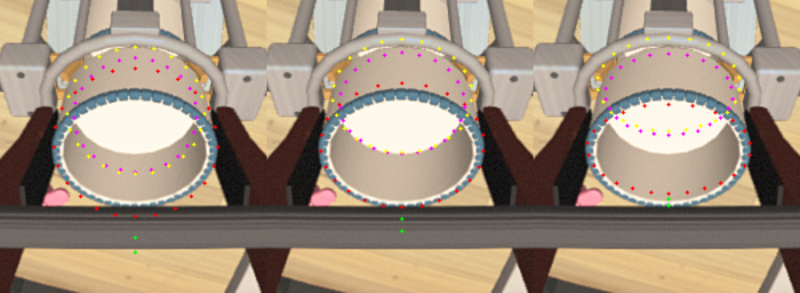

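Request:
{"name": "carry_out", "arguments": {"commands": [[-1,0.02,0,0.012,0],[-1,0.04,0,0.022,0],[-1,0.06,0,0.03,0],[-1,0.08,0,0.035,0],[-1,0.1,0,0.037,0],[-1,0.103,0,0.037,0]]}}

```text
time: 10.47
tool_pos: [486.5, -138.8, 160.3]
ee_rot: [-2.926, 1.558, 0.016]
force: [0.5, 0.2, -1.3]
opening: 63.7
```

```bash
python3 - <<'E'
from hd import *
rel();s7=robot.snapshot('side');cv2.imwrite('pics/s9.png',cv2.resize(s7[200:320,200:300],(500,600),interpolation=cv2.INTER_CUBIC));w=robot.snapshot('wrist');cv2.imwrite('pics/w9.png',w)
P=campose('wrist')
out=[]
for tl in (15,25,30):
    im=w.copy();draw(im,P,heldorg(tl),tl);out.append(cv2.resize(im[140:360,150:350],None,fx=1.5,fy=1.5))
cv2.imwrite('pics/x9.png',cv2.resize(np.hstack(out),(800,293)))
rel()
E
```

```text
tip rel: X -8.9 Y -0.3 Z 7.3 | mag x -4.0 z 10.8 F [ 0.5  0.2 -1.3]
tip rel: X -8.6 Y -0.3 Z 7.7 | mag x -3.5 z 11.0 F [ 0.2  0.1 -2. ]
```

View pics/s9.png

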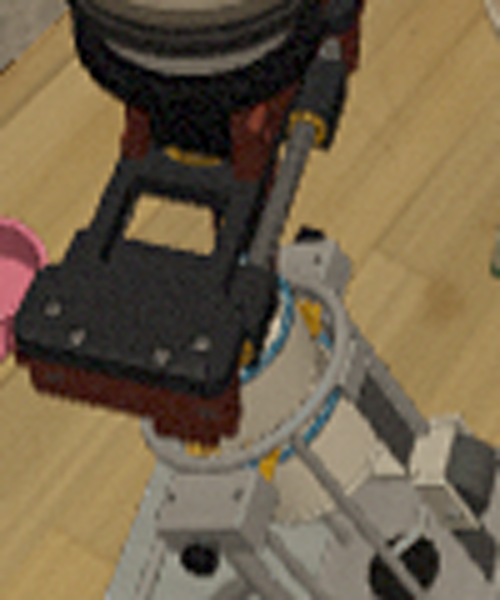

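View pics/x9.png

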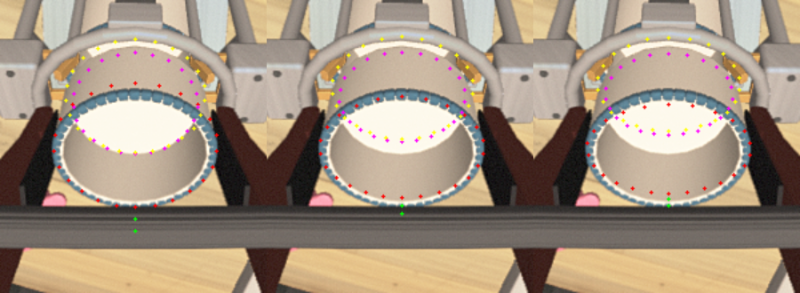

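Request:
{"name": "carry_out", "arguments": {"commands": [[0.7,0,0,0,0],[0.7,0,0,0,0],[0.7,0,0,0,0],[0.7,-0.1,0,0,0],[0.7,-0.3,0,0,0],[0.7,-0.5,0,0,0],[0.7,-0.5,0,0,0]]}}

```text
time: 11.15
tool_pos: [489.3, -139.4, 241.5]
ee_rot: [-3.024, 1.548, -0.082]
force: [1.4, 0.9, 0.1]
opening: 74.5
```

```bash
python3 - <<'E'
from hd import *
rel();s7=robot.snapshot('side');cv2.imwrite('pics/s10.png',cv2.resize(s7[200:320,200:300],(500,600),interpolation=cv2.INTER_CUBIC));w=robot.snapshot('wrist');cv2.imwrite('pics/w10.png',w)
P=campose('wrist')
out=[]
for tl in (20,30):
    im=w.copy();draw(im,P,MO-9*ZM,tl);out.append(cv2.resize(im[140:340,150:350],None,fx=2,fy=2))
cv2.imwrite('pics/x10.png',np.hstack(out))
rel()
E
```

```text
tip rel: X -6.0 Y -0.4 Z 88.5 | mag x 39.1 z 79.7 F [1.4 0.9 0.1]
tip rel: X -8.5 Y -0.5 Z 84.1 | mag x 34.6 z 77.1 F [-1.1 -0.1 -0.2]
```

View pics/s10.png

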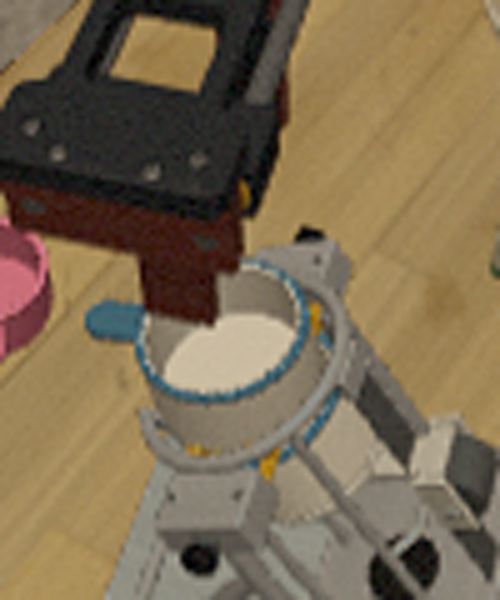

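View pics/x10.png

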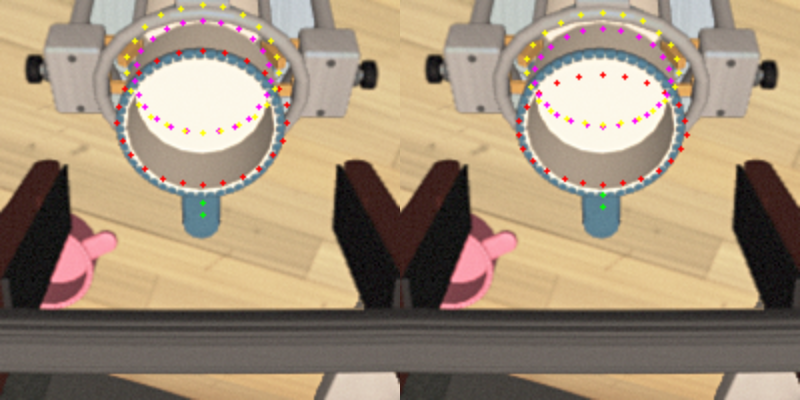

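```bash
cat >> hd.py <<'E'
from scipy.optimize import least_squares
def fitdish(P,obs,off,f,x0=(0,0,15,0)):
    """obs: rim l,r,t,b ; floor b ; tabtip row (any None) in crop px"""
    def dense(p):
        t=np.radians(p[2]);za=-np.sin(t)*XH+np.cos(t)*ZH;xa=np.cos(t)*XH+np.sin(t)*ZH
        return dishpts(MO+p[0]*XH+p[1]*ZH+p[3]*YH,za,xa)
    def res(p):
        r,fl,tab,_=dense(p);q=(proj(P,r)-off)*f;g=(proj(P,fl)-off)*f;tt=(proj(P,tab)-off)*f
        v=[q[:,0].min(),q[:,0].max(),q[:,1].min(),q[:,1].max(),g[:,1].max(),tt[1,1]]
        return np.array([a-b for a,b in zip(v,obs) if b is not None])
    o=least_squares(res,x0);p=o.x
    d=np.array([p[0],p[1]]);t=np.radians(p[2])
    print('X %.1f Z %.1f tilt %.1f Y %.1f'%tuple(p),'res',(o.fun/f).round(1))
    m=lambda X,Z:(X*.866+Z*.5,-X*.5+Z*.866)
    print(' centre mag',np.round(m(*d),1))
    for s in(32,-32): print('  edge',s,np.round(m(p[0]+s*np.cos(t),p[1]+s*np.sin(t)),1))
    return p
E
python3 - <<'E'
from hd import *
import json
# picture taken ~ sense before it; use first rel() pose unknown -> use average
s=robot.sense();
P=campose('wrist')
fitdish(P,(117,288,48,193,153,237),np.array([150,140]),2)
P2=(P[0],P[1]+2.5*XH+4.4*ZH,P[2],P[3])
fitdish(P2,(117,288,48,193,153,237),np.array([150,140]),2)
E
```

```text
X -3.6 Z -10.6 tilt 9.0 Y -0.4 res [ 0.6 -0.6 -0.7  2.1 -0.3 -1.1]
 centre mag [-8.4 -7.4]
  edge 32 [ 21.5 -18.9]
  edge -32 [-38.3   4. ]
X -1.1 Z -6.2 tilt 9.0 Y -0.4 res [ 0.6 -0.6 -0.7  2.1 -0.3 -1.1]
 centre mag [-4.  -4.9]
  edge 32 [ 25.8 -16.3]
  edge -32 [-33.9   6.6]
```

```bash
python3 - <<'E'
from hd import *
rel();go(W(-14,60),W(-14,12))
E
```

```text
tip rel: X -8.5 Y -0.5 Z 84.1 | mag x 34.6 z 77.1 F [-1.1 -0.1 -0.2]
t 11.25 pos [ 486.8 -139.   237.1] yaw 168.6 F [-1.1 -0.1 -0.2] open 74.6
(np.float64(481.5713947803474), np.float64(-137.45675398060473), np.float64(213.0), -191.3) -> [0.16, -0.003, 0.039] turn -0.0008 rows 0.6
(np.float64(481.5713947803474), np.float64(-137.45675398060473), np.float64(165.0), -191.3) -> [0.48, -0.002, 0.044] turn -0.0008 rows 1.7
```

Request:
{"name": "carry_out", "arguments": {"commands": [[-1,0.16,-0.003,0.04,0],[-1,0.16,-0.003,0.04,0],[-1,0.16,-0.003,0.04,0],[-1,0.16,-0.003,0.04,0],[-1,0.16,-0.003,0.04,0],[-1,0.16,-0.003,0.04,0],[-1,0.16,-0.003,0.04,0],[-1,0.16,-0.003,0.04,0],[-1,0.16,-0.003,0.04,0],[-1,0.16,-0.003,0.04,0]]}}

```text
time: 12.08
tool_pos: [481.5, -137.4, 213.1]
ee_rot: [-2.988, 1.554, -0.046]
force: [-0.2, -0.6, 0.1]
opening: 11.4
```

Request:
{"name": "carry_out", "arguments": {"commands": [[-1,0,0,0,0],[-1,0.05,0,0,0],[-1,0.15,0,0,0],[-1,0.25,0,0,0],[-1,0.3,0,0,0],[-1,0.3,0,0,0]]}}

```text
time: 12.58
tool_pos: [480.8, -137.2, 166.1]
ee_rot: [-2.936, 1.558, 0.006]
force: [0.6, 0.6, 0.3]
opening: 0.1
```

```bash
python3 - <<'E'
from hd import *
rel();go(W(-14,-3),W(-14,-8))
E
```

```text
tip rel: X -14.8 Y 0.1 Z 13.1 | mag x -6.2 z 18.8 F [0.6 0.6 0.3]
t 12.58 pos [ 480.8 -137.2  166.1] yaw 168.6 F [0.6 0.6 0.3] open 0.1
(np.float64(481.5713947803474), np.float64(-137.45675398060473), np.float64(150.0), -191.3) -> [0.108, 0.001, -0.004] turn -0.0007 rows 0.4
(np.float64(481.5713947803474), np.float64(-137.45675398060473), np.float64(145.0), -191.3) -> [0.141, 0.001, -0.003] turn -0.0007 rows 0.5
```

Request:
{"name": "carry_out", "arguments": {"commands": [[-1,0.06,0,0,0],[-1,0.1,0,0,0],[-1,0.12,0,0,0],[-1,0.14,0,0,0],[-1,0.14,0,0,0]]}}

```text
time: 13.0
tool_pos: [481.6, -137.2, 145.3]
ee_rot: [-2.949, 1.557, -0.007]
force: [0.0, -0.2, -0.8]
opening: 0.1
```

```bash
python3 - <<'E'
from hd import *
rel();s7=robot.snapshot('side');cv2.imwrite('pics/s11.png',cv2.resize(s7[200:320,200:300],(500,600),interpolation=cv2.INTER_CUBIC));w=robot.snapshot('wrist');cv2.imwrite('pics/w11.png',cv2.resize(w[140:340,150:350],None,fx=3,fy=3))
rel()
E
```

```text
tip rel: X -14.0 Y 0.2 Z -7.7 | mag x -16.0 z 0.3 F [ 0.  -0.2 -0.8]
tip rel: X -14.3 Y 0.2 Z -7.7 | mag x -16.2 z 0.5 F [0.7 0.5 1.1]
```

View pics/s11.png

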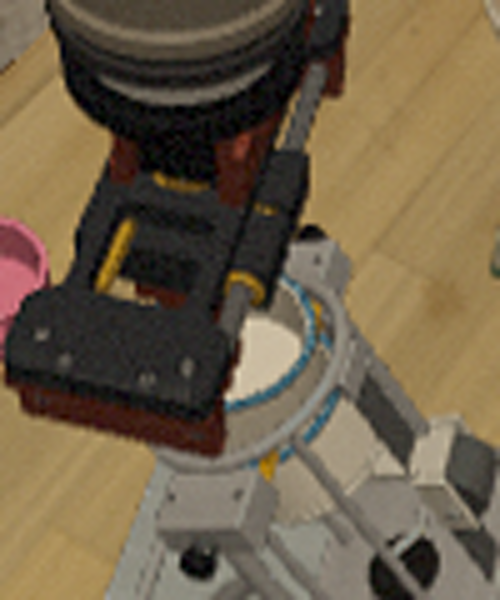

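View pics/w11.png

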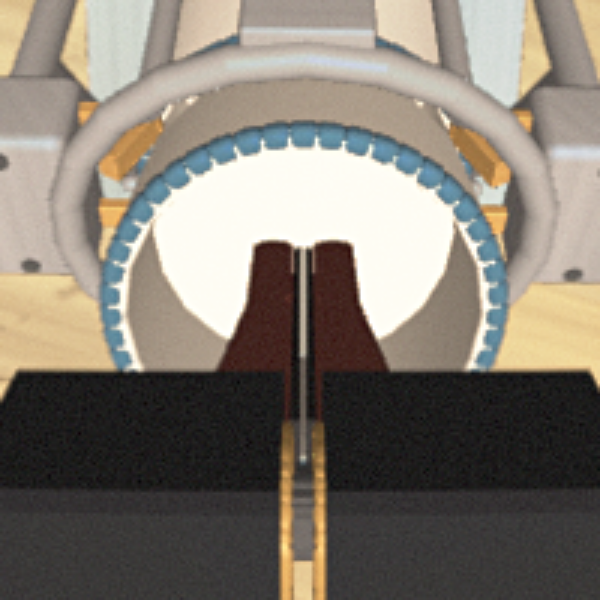

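Request:
{"name": "carry_out", "arguments": {"commands": [[-1,0.02,0,-0.01,0],[-1,0.03,0,-0.02,0],[-1,0.04,0,-0.03,0],[-1,0.04,0,-0.03,0]]}}

```text
time: 13.43
tool_pos: [485.3, -138.0, 139.6]
ee_rot: [-2.932, 1.559, 0.011]
force: [-3.8, 1.0, 7.2]
opening: 0.2
```

```bash
python3 - <<'E'
from hd import *
rel();w=robot.snapshot('wrist');cv2.imwrite('pics/w12.png',cv2.resize(w[140:340,150:350],None,fx=3,fy=3))
s7=robot.snapshot('side');cv2.imwrite('pics/s12.png',cv2.resize(s7[200:320,200:300],(500,600),interpolation=cv2.INTER_CUBIC));
rel()
E
```

```text
tip rel: X -10.2 Y 0.2 Z -13.4 | mag x -15.6 z -6.5 F [-3.8  1.   7.2]
tip rel: X -10.2 Y 0.2 Z -13.4 | mag x -15.5 z -6.5 F [-2.9  0.9  5.7]
```

View pics/w12.png

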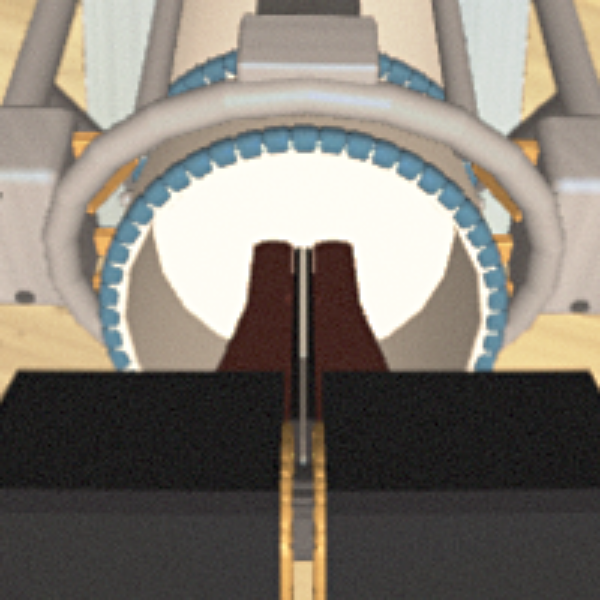

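View pics/s12.png

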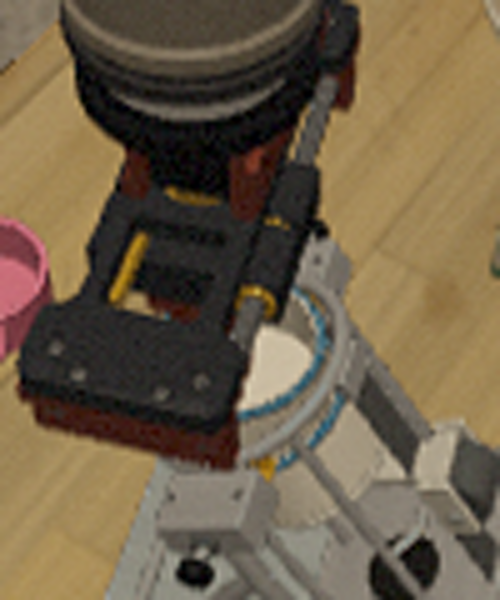

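Request:
{"name": "carry_out", "arguments": {"commands": [[-1,0.02,0,-0.012,0],[-1,0.04,0,-0.023,0],[-1,0.06,0,-0.035,0],[-1,0.08,0,-0.046,0],[-1,0.1,0,-0.058,0],[-1,0.12,0,-0.069,0],[-1,0.14,0,-0.081,0],[-1,0.16,0,-0.092,0],[-1,0.17,0,-0.098,0],[-1,0.17,0,-0.098,0]]}}

```text
time: 14.37
tool_pos: [497.9, -140.7, 117.7]
ee_rot: [-2.974, 1.562, -0.032]
force: [-20.4, 3.8, 38.0]
opening: 0.4
```

```bash
python3 - <<'E'
from hd import *
rel();w=robot.snapshot('wrist');cv2.imwrite('pics/w13.png',cv2.resize(w[100:300,150:350],None,fx=3,fy=3))
s7=robot.snapshot('side');cv2.imwrite('pics/s13.png',cv2.resize(s7[200:320,200:300],(500,600),interpolation=cv2.INTER_CUBIC));
rel()
E
```

```text
tip rel: X 2.7 Y 0.0 Z -35.3 | mag x -15.4 z -31.9 F [-20.4   3.8  38. ]
tip rel: X 2.9 Y 0.0 Z -35.5 | mag x -15.3 z -32.2 F [-19.3   3.1  38. ]
```

View pics/w13.png

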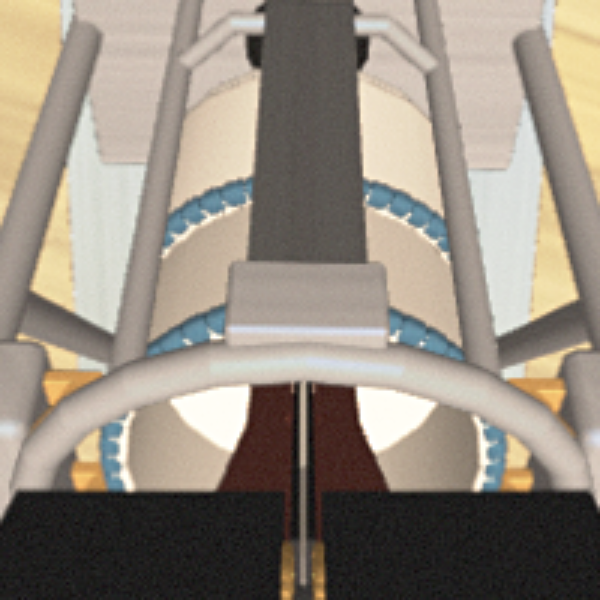

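View pics/s13.png

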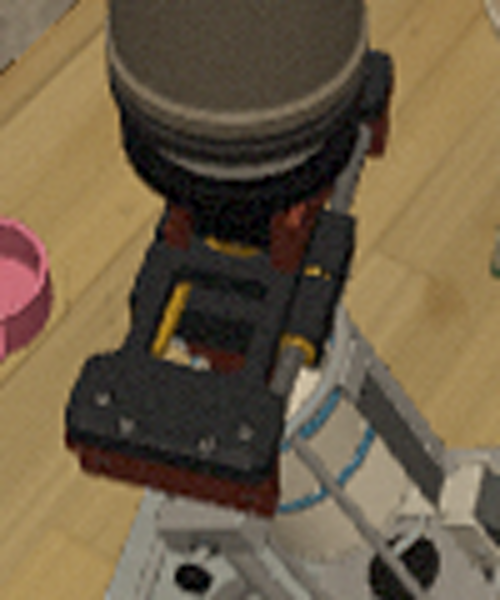

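```bash
python3 - <<'E'
from hd import *
P=campose('wrist');out=[]
for u,tl in ((-38,30),(-42,30),(-42,26)):
    im=cv2.imread('pics/w13.png');draw(im,P,MO+u*ZM,tl,off=(150,100),f=3);draw(im,P,MO+(u-34)*ZM,30,off=(150,100),f=3);out.append(cv2.resize(im,(400,400))[:, :])
cv2.imwrite('pics/x13.png',cv2.resize(np.hstack(out),(1200,400))[:, :800]); cv2.imwrite('pics/x13b.png',out[2])
s=robot.sense();print(s['tau'],s['wrist_torque'],s['joints'])
E
```

```text
[-7.69348294e-01 -2.67935336e+01 -4.48185084e-01 -2.13226426e+01
  5.31850755e-01 -5.97483560e+00  1.53885124e-02] [ 0.83216429  3.88891692 -0.00721426] [ 0.30826383  0.3277175  -0.18282629  2.00736556  0.08001131  0.80416403
 -1.69104845]
```

View pics/x13.png

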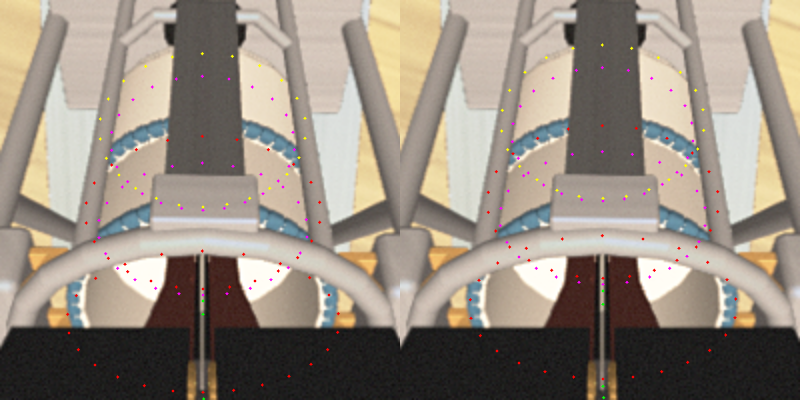

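View pics/x13b.png

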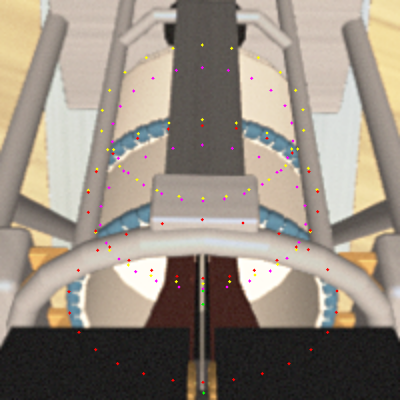

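```bash
python3 - <<'E'
from hd import *
P=campose('wrist');out=[]
for u,tl in ((-48,30),(-52,30),(-56,30)):
    im=cv2.imread('pics/w13.png');draw(im,P,MO+u*ZM,tl,off=(150,100),f=3);draw(im,P,MO+(u-34)*ZM,30,off=(150,100),f=3)
    a=np.radians(np.arange(-155,156,5))
    for q in (proj(P,MO+41.5*(np.cos(a)[:,None]*XM+np.sin(a)[:,None]*YH))-[150,100])*3: cv2.circle(im,tuple(int(v) for v in q),2,(255,255,0),-1)
    out.append(im[100:500])
cv2.imwrite('pics/x14.png',cv2.resize(np.hstack(out),(800,178*1)).repeat(1,0))
cv2.imwrite('pics/x14a.png',np.hstack(out[:1]));cv2.imwrite('pics/x14b.png',out[1])
E
```

```text
(no output)
```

View pics/x14a.png

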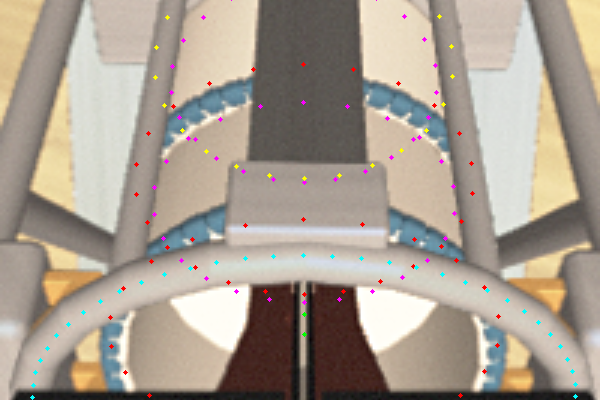

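View pics/x14b.png

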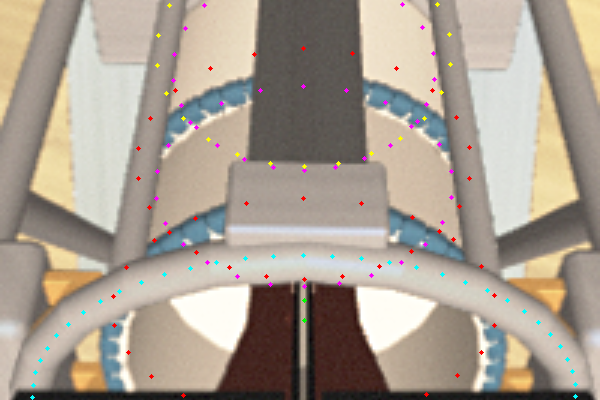

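Request:
{"name": "carry_out", "arguments": {"commands": [[-1,-0.01,0,0.006,0],[-1,-0.02,0,0.012,0],[-1,-0.02,0,0.012,0]]}}

```text
time: 14.72
tool_pos: [496.5, -140.4, 120.7]
ee_rot: [-2.988, 1.561, -0.047]
force: [0.1, -0.4, -0.3]
opening: 0.6
```

```bash
python3 - <<'E'
from hd import *
rel();print(robot.sense()['wrist_torque'])
E
```

```text
tip rel: X 1.2 Y -0.0 Z -32.3 | mag x -15.1 z -28.6 F [ 0.1 -0.4 -0.3]
[ 0.06202813 -0.01941409  0.01066104]
```

Request:
{"name": "carry_out", "arguments": {"commands": [[-1,-0.1,0,0.058,0],[-1,-0.25,0,0.144,0],[-1,-0.4,0,0.231,0],[-1,-0.55,0,0.318,0],[-1,-0.55,0,0.318,0],[-1,-0.55,0,0.318,0]]}}

```text
time: 15.22
tool_pos: [449.5, -131.2, 203.3]
ee_rot: [-3.038, 1.558, -0.097]
force: [0.2, -0.2, 0.6]
opening: 0.5
```

```bash
python3 - <<'E'
from hd import *
rel();w=robot.snapshot('wrist');P=campose('wrist');cv2.imwrite('pics/w15.png',cv2.resize(w[60:310,130:370],None,fx=2.4,fy=2.4,interpolation=cv2.INTER_CUBIC))
s7=robot.snapshot('side');cv2.imwrite('pics/s15.png',cv2.resize(s7[220:340,200:300],(500,600),interpolation=cv2.INTER_CUBIC));
rel()
E
```

```text
tip rel: X -46.7 Y -0.1 Z 50.3 | mag x -15.3 z 66.9 F [ 0.2 -0.2  0.6]
tip rel: X -47.3 Y -0.0 Z 48.7 | mag x -16.6 z 65.9 F [ 0.2  0.  -0.3]
```

View pics/w15.png

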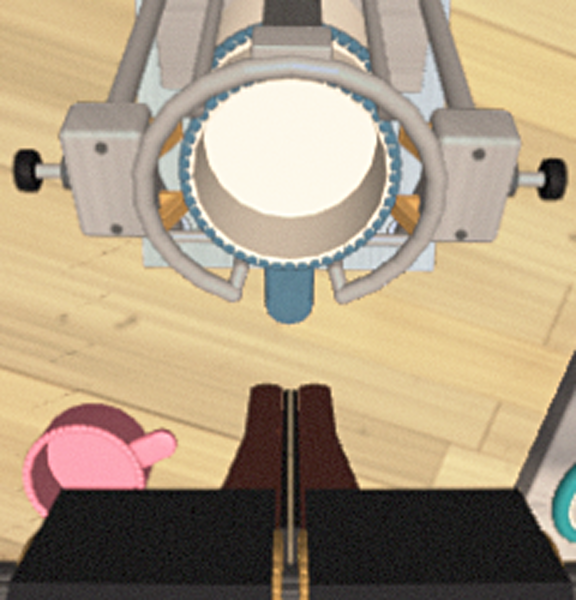

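View pics/s15.png

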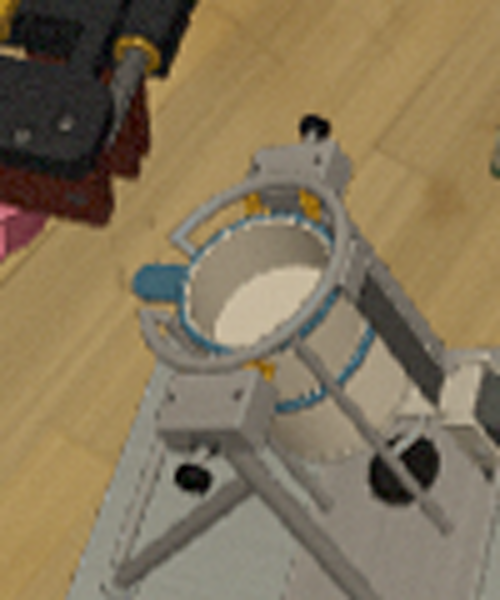

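```bash
python3 - <<'E'
from hd import *
P=campose('wrist');
o=np.array([130,60])
p=fitdish(P,(180,402,None,268,217,322),o,2.4,x0=(15,-30,25,0))
w=cv2.imread('pics/w15.png')
draw(w,P,MO+p[0]*XH+p[1]*ZH+p[3]*YH,p[2],off=o,f=2.4)
a=np.radians(np.arange(-155,156,5))
for q in (proj(P,MO+41.5*(np.cos(a)[:,None]*XM+np.sin(a)[:,None]*YH))-o)*2.4: cv2.circle(w,tuple(int(v) for v in q),2,(255,255,0),-1)
cv2.imwrite('pics/x15.png',w[:420])
S=campose('side');s=cv2.imread('pics/s15.png');draw(s,S,MO+p[0]*XH+p[1]*ZH+p[3]*YH,p[2],off=(200,220),f=5);cv2.imwrite('pics/x15s.png',s)
E
```

```text
X 15.8 Z -38.0 tilt 14.9 Y -0.1 res [-0.1  0.1  0.1  0.3 -0.4]
 centre mag [ -5.4 -40.8]
  edge 32 [ 25.5 -49.2]
  edge -32 [-36.3 -32.5]
```

View pics/x15.png

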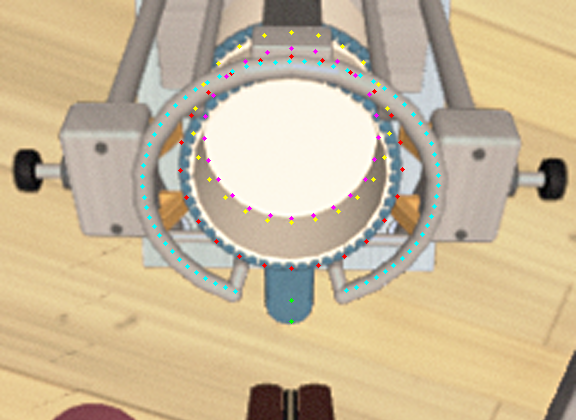

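View pics/x15s.png

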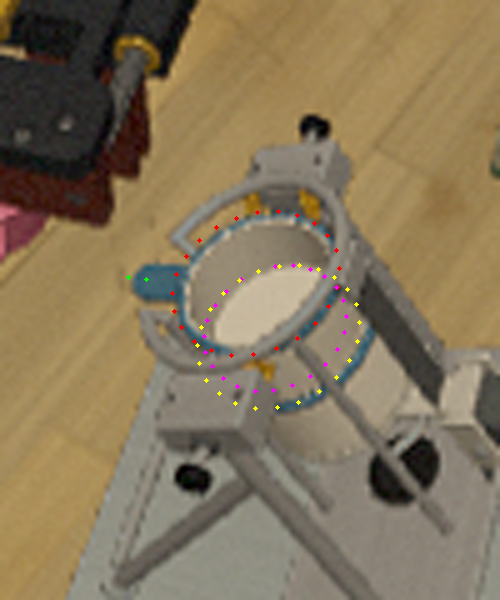

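```bash
python3 - <<'E'
from hd import *
rel();go(W(-26,0,0))
E
```

```text
tip rel: X -47.3 Y -0.0 Z 48.7 | mag x -16.6 z 65.9 F [ 0.2  0.  -0.3]
t 15.32 pos [ 448.9 -131.   201.7] yaw 168.5 F [ 0.2  0.  -0.3] open 0.6
(np.float64(469.80401887778805), np.float64(-135.10540024969453), np.float64(153.0), -191.3) -> [0.326, -0.0, -0.139] turn -0.001 rows 1.3
```

Request:
{"name": "carry_out", "arguments": {"commands": [[-1,0.1,0,-0.1,0],[-1,0.25,0,-0.139,0],[-1,0.326,0,-0.139,0],[-1,0.326,0,-0.139,0],[-1,0.326,0,-0.139,0]]}}

```text
time: 15.73
tool_pos: [469.0, -134.8, 151.4]
ee_rot: [-2.793, 1.565, 0.149]
force: [0.2, 0.0, 0.4]
opening: 0.3
```

```bash
python3 - <<'E'
from hd import *
rel();go(W(-26,-12),W(-23.5,-20),W(-22,-26));w=robot.snapshot('wrist');cv2.imwrite('pics/w16.png',cv2.resize(w[100:300,130:370],None,fx=2.4,fy=2.4,interpolation=cv2.INTER_CUBIC))
E
```

```text
tip rel: X -26.8 Y 0.1 Z -1.6 | mag x -24.1 z 12.0 F [0.2 0.  0.4]
t 15.73 pos [ 469.  -134.8  151.4] yaw 168.5 F [0.2 0.  0.4] open 0.3
(np.float64(469.80401887778805), np.float64(-135.10540024969453), np.float64(141.0), -191.3) -> [0.069, 0.001, -0.005] turn -0.0009 rows 0.2
(np.float64(472.2555555241546), np.float64(-135.59526561030083), np.float64(133.0), -191.3) -> [0.123, 0.001, -0.022] turn -0.0009 rows 0.4
(np.float64(473.7264775119745), np.float64(-135.8891848266646), np.float64(127.0), -191.3) -> [0.163, 0.001, -0.031] turn -0.0009 rows 0.6
```

View pics/w16.png

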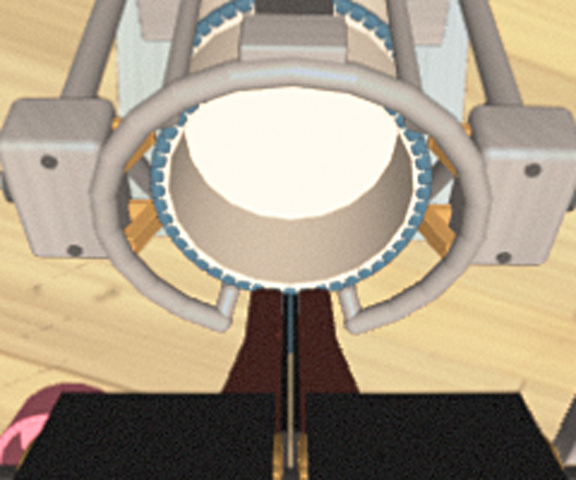

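Request:
{"name": "carry_out", "arguments": {"commands": [[-1,0.03,0,-0.02,0],[-1,0.06,0,-0.02,0],[-1,0.08,0,-0.022,0],[-1,0.1,0,-0.027,0],[-1,0.1,0,-0.027,0]]}}

```text
time: 16.2
tool_pos: [473.7, -135.8, 137.3]
ee_rot: [-2.904, 1.564, 0.038]
force: [-1.0, -0.1, 1.5]
opening: 0.2
```

```bash
python3 - <<'E'
from hd import *
rel();w=robot.snapshot('wrist');cv2.imwrite('pics/w17.png',cv2.resize(w[100:300,130:370],None,fx=2.4,fy=2.4,interpolation=cv2.INTER_CUBIC))
E
```

```text
tip rel: X -22.1 Y 0.1 Z -15.7 | mag x -26.9 z -2.5 F [-1.  -0.1  1.5]
```

View pics/w17.png

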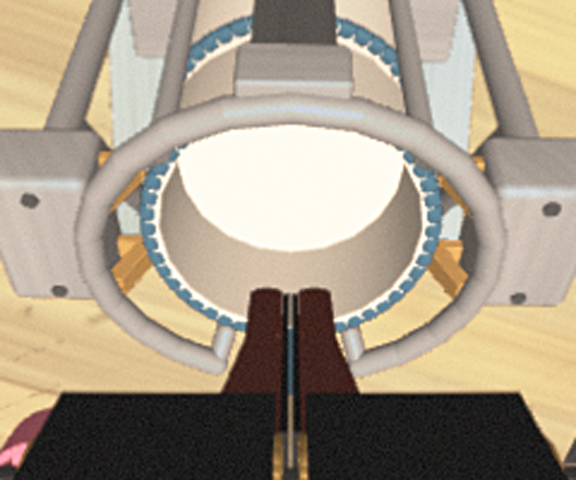

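Request:
{"name": "carry_out", "arguments": {"commands": [[-1,0.015,0,-0.004,0],[-1,0.03,0,-0.008,0],[-1,0.045,0,-0.013,0],[-1,0.055,0,-0.016,0],[-1,0.055,0,-0.016,0]]}}

```text
time: 16.67
tool_pos: [475.3, -136.1, 129.2]
ee_rot: [-2.857, 1.565, 0.085]
force: [-4.4, 0.9, 4.4]
opening: 0.3
```

```bash
python3 - <<'E'
from hd import *
rel();w=robot.snapshot('wrist');cv2.imwrite('pics/w18.png',cv2.resize(w[100:300,130:370],None,fx=2.4,fy=2.4,interpolation=cv2.INTER_CUBIC))
E
```

```text
tip rel: X -20.4 Y 0.1 Z -23.8 | mag x -29.6 z -10.4 F [-4.4  0.9  4.4]
```

View pics/w18.png

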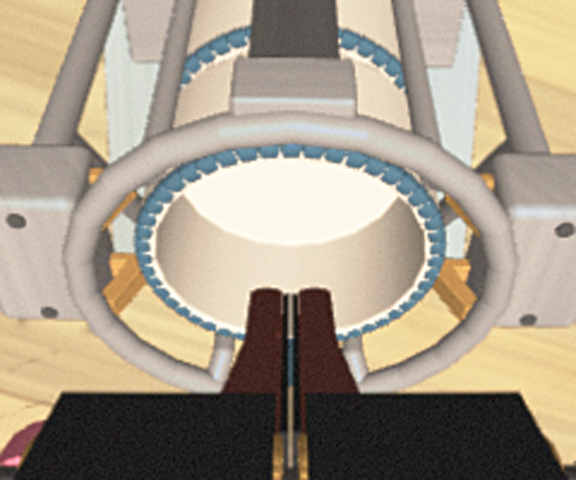

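```bash
python3 - <<'E'
from hd import *
P=campose('wrist');o=np.array([130,100])
p=fitdish(P,(135,445,145,342,245,None),o,2.4,x0=(15,-30,25,0))
w=cv2.imread('pics/w18.png')
draw(w,P,MO+p[0]*XH+p[1]*ZH+p[3]*YH,p[2],off=o,f=2.4)
a=np.radians(np.arange(-155,156,5))
for q in (proj(P,MO+41.5*(np.cos(a)[:,None]*XM+np.sin(a)[:,None]*YH))-o)*2.4: cv2.circle(w,tuple(int(v) for v in q),2,(255,255,0),-1)
cv2.imwrite('pics/x18.png',w[:420])
E
```

```text
X 20.0 Z -36.5 tilt 30.6 Y 0.3 res [ 0.4 -0.4 -0.2  1.2 -1.1]
 centre mag [ -1.  -41.6]
  edge 32 [ 31.  -41.3]
  edge -32 [-33.  -41.9]
```

View pics/x18.png

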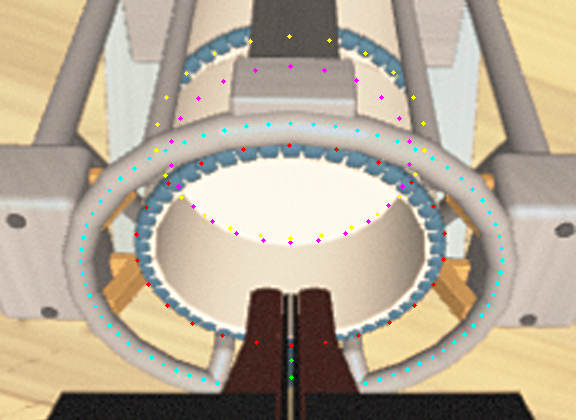

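Request:
{"name": "carry_out", "arguments": {"commands": [[-1,0.01,0,-0.006,0],[-1,0.02,0,-0.012,0],[-1,0.03,0,-0.017,0],[-1,0.03,0,-0.017,0]]}}

```text
time: 17.05
tool_pos: [476.9, -136.5, 125.4]
ee_rot: [-2.799, 1.567, 0.142]
force: [-7.4, 1.9, 14.4]
opening: 0.7
```

```bash
python3 - <<'E'
from hd import *
rel();w=robot.snapshot('wrist');cv2.imwrite('pics/w19.png',cv2.resize(w[100:300,130:370],None,fx=2.4,fy=2.4,interpolation=cv2.INTER_CUBIC))
E
```

```text
tip rel: X -18.8 Y 0.0 Z -27.6 | mag x -30.0 z -14.5 F [-7.4  1.9 14.4]
```

View pics/w19.png

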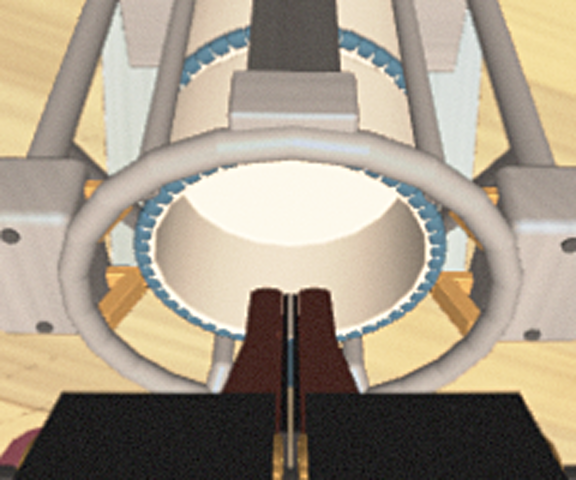

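Request:
{"name": "carry_out", "arguments": {"commands": [[-1,0.01,0,-0.006,0],[-1,0.02,0,-0.012,0],[-1,0.03,0,-0.017,0],[-1,0.03,0,-0.017,0]]}}

```text
time: 17.43
tool_pos: [478.8, -136.9, 121.9]
ee_rot: [-2.769, 1.568, 0.172]
force: [-7.3, 0.5, 14.4]
opening: 0.5
```

```bash
python3 - <<'E'
from hd import *
rel();w=robot.snapshot('wrist');cv2.imwrite('pics/w20.png',cv2.resize(w[100:300,130:370],None,fx=2.4,fy=2.4,interpolation=cv2.INTER_CUBIC))
E
```

```text
tip rel: X -16.8 Y -0.0 Z -31.1 | mag x -30.1 z -18.5 F [-7.3  0.5 14.4]
```

View pics/w20.png

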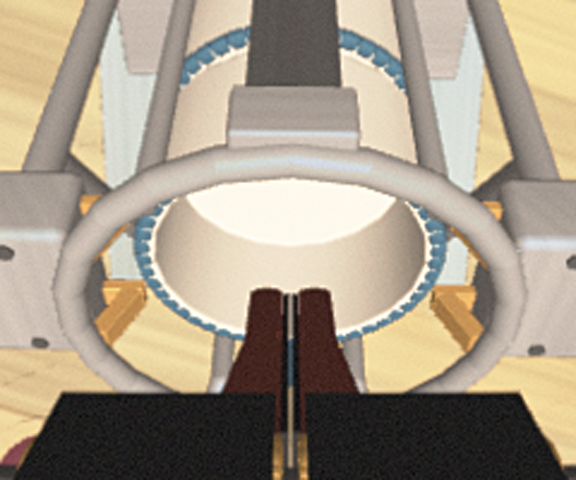

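Request:
{"name": "carry_out", "arguments": {"commands": [[-1,0.008,0,-0.005,0],[-1,0.015,0,-0.009,0],[-1,0.015,0,-0.009,0]]}}

```text
time: 17.73
tool_pos: [479.5, -137.1, 120.7]
ee_rot: [-2.654, 1.569, 0.287]
force: [-7.2, 1.4, 14.6]
opening: 0.4
```

```bash
python3 - <<'E'
from hd import *
rel();w=robot.snapshot('wrist');cv2.imwrite('pics/w21.png',cv2.resize(w[100:300,130:370],None,fx=2.4,fy=2.4,interpolation=cv2.INTER_CUBIC))
E
```

```text
tip rel: X -16.1 Y -0.0 Z -32.3 | mag x -30.1 z -20.0 F [-7.2  1.4 14.6]
```

View pics/w21.png

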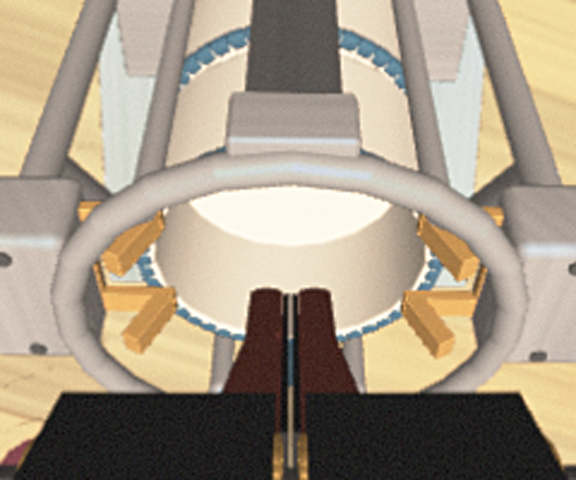

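Request:
{"name": "carry_out", "arguments": {"commands": [[-1,-0.03,0,0.017,0],[-1,-0.1,0,0.058,0],[-1,-0.25,0,0.144,0],[-1,-0.45,0,0.2,0],[-1,-0.6,0,0.2,0],[-1,-0.6,0,0.2,0]]}}

```text
time: 18.28
tool_pos: [452.4, -131.6, 215.6]
ee_rot: [-3.093, 1.561, -0.152]
force: [1.3, 0.1, -0.1]
opening: 0.5
```

```bash
python3 - <<'E'
from hd import *
rel();w=robot.snapshot('wrist');cv2.imwrite('pics/w22.png',cv2.resize(w[60:310,130:370],None,fx=2.4,fy=2.4,interpolation=cv2.INTER_CUBIC))
go((480,10,260,-180))
E
```

```text
tip rel: X -43.8 Y -0.0 Z 62.6 | mag x -6.6 z 76.1 F [ 1.3  0.1 -0.1]
t 18.33 pos [ 451.5 -131.5  213.5] yaw 168.5 F [-0.8 -0.8 -0.2] open 0.3
(480, 10, 260, -180) -> [-0.31, -0.962, -0.0] turn -0.064 rows 3.6
```

View pics/w22.png

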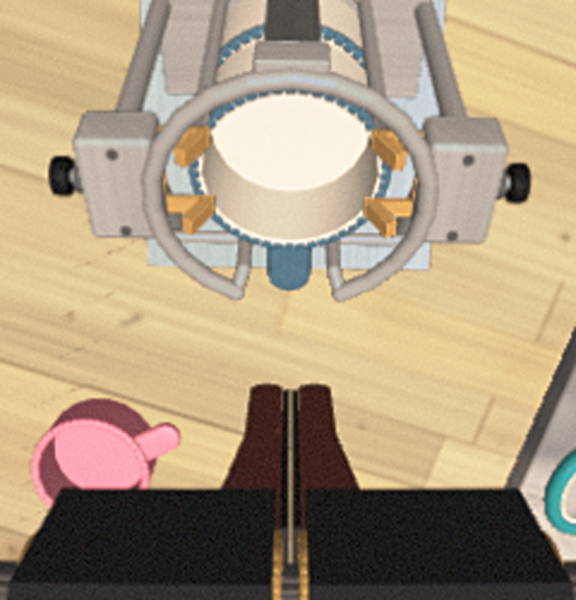

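Request:
{"name": "carry_out", "arguments": {"commands": [[0.9,-0.2,-0.25,-0.05,-0.06],[0.9,-0.2,-0.5,-0.1,-0.06],[0.9,-0.2,-0.75,-0.15,-0.06],[0.9,-0.2,-1,-0.2,-0.06],[0.9,-0.2,-1,-0.2,-0.06],[0.9,-0.2,-1,-0.2,-0.06]]}}

```text
time: 18.83
tool_pos: [510.4, 11.9, 242.7]
ee_rot: [3.1, 1.565, -0.049]
force: [-0.0, -1.9, 0.3]
opening: 37.0
```

```bash
python3 - <<'E'
from hd import *
go((505,160,240,-165))
E
```

```text
t 18.83 pos [510.4  11.9 242.7] yaw 179.6 F [-0.  -1.9  0.3] open 37.0
(505, 160, 240, -165) -> [0.018, -0.987, 0.044] turn -0.0857 rows 3.6
```

Request:
{"name": "carry_out", "arguments": {"commands": [[0.9,0.05,-0.25,0,-0.04],[0.9,0.1,-0.5,0,-0.08],[0.9,0.1,-0.75,0,-0.086],[0.9,0.1,-1,0,-0.086],[0.9,0.1,-1,0,-0.086]]}}

```text
time: 19.25
tool_pos: [510.1, 168.5, 227.1]
ee_rot: [-2.835, 1.565, 0.577]
force: [-0.8, 0.7, 0.8]
opening: 70.6
```

```bash
python3 - <<'E'
from hd import *
go((520,300,215,-155))
E
```

```text
t 19.25 pos [510.1 168.5 227.1] yaw -164.5 F [-0.8  0.7  0.8] open 70.6
(520, 300, 215, -155) -> [0.084, -0.827, -0.298] turn -0.0527 rows 3.2
```

Request:
{"name": "carry_out", "arguments": {"commands": [[0.9,0.05,-0.25,-0.1,-0.03],[0.9,0.1,-0.5,-0.2,-0.053],[0.9,0.1,-0.75,-0.3,-0.053],[0.9,0.1,-0.9,-0.3,-0.053],[0.9,0.1,-0.9,-0.3,-0.053],[0.9,0.1,-0.9,-0.3,-0.053],[0.9,0.1,-0.9,-0.3,-0.053]]}}

```text
time: 19.83
tool_pos: [517.9, 308.0, 211.8]
ee_rot: [2.925, 1.566, 0.218]
force: [0.6, -0.4, -0.0]
opening: 83.2
```

```bash
python3 - <<'E'
from hd import *
go();P=campose('wrist');w=robot.snapshot('wrist');cv2.imwrite('pics/w23.png',cv2.resize(w[80:300,150:350],None,fx=3,fy=3,interpolation=cv2.INTER_CUBIC))
go((528,336.5,100,-154))
im=w
d0=(proj(P,[[528.1,336.7,34]])-[150,80])*3;print(d0)
E
```

```text
t 19.83 pos [517.9 308.  211.8] yaw -155.1 F [ 0.6 -0.4 -0. ] open 83.2
t 19.88 pos [518.2 307.7 212. ] yaw -155.1 F [ 0.5 -0.5  0.5] open 83.4
(528, 336.5, 100, -154) -> [0.747, -0.147, -0.137] turn -0.0063 rows 2.8
[[246.06267225 200.31851909]]
```

View pics/w23.png

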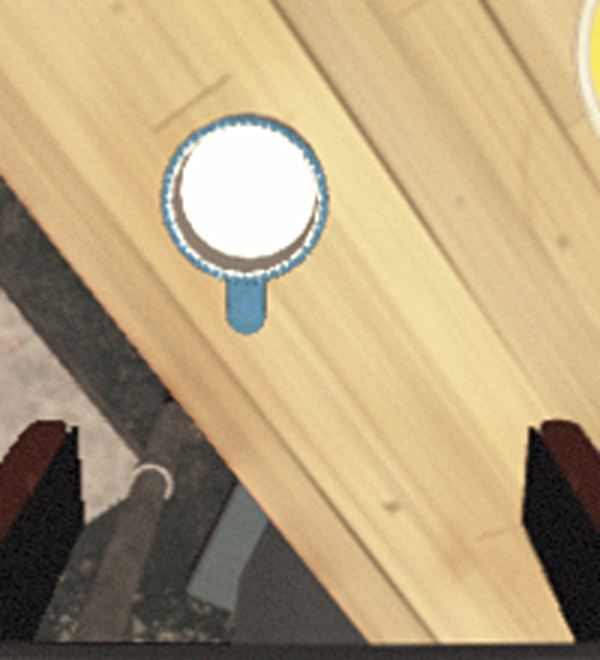

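```bash
python3 - <<'E'
from hd import *
P=campose('wrist')
c=onplane(P,np.array([(245,197)])/3+[150,80],34);t=onplane(P,np.array([(246.5,333)])/3+[150,80],32)
d=c-t;print(c,t,np.degrees(np.arctan2(d[:,1],d[:,0])),np.linalg.norm(d))
E
```

```text
[[529.43244609 337.30749772  34.        ]] [[479.19430285 314.50625172  32.        ]] [24.41155116] 55.20659250238557
```

Request:
{"name": "carry_out", "arguments": {"commands": [[0.9,0.2,-0.15,-0.144,0],[0.9,0.5,-0.15,-0.144,0],[0.9,0.8,-0.15,-0.144,0],[0.9,0.95,-0.15,-0.144,0],[0.9,0.95,-0.15,-0.144,0],[0.9,0.95,-0.15,-0.144,0]]}}

```text
time: 20.38
tool_pos: [529.0, 334.8, 68.8]
ee_rot: [2.138, 1.568, -0.572]
force: [1.0, -0.1, 0.5]
opening: 83.6
```

```bash
python3 - <<'E'
from hd import *
go((528.8,337,-2,-155.5))
E
```

```text
t 20.38 pos [529.  334.8  68.8] yaw -155.3 F [ 1.  -0.1  0.5] open 83.6
(528.8, 337, -2, -155.5) -> [0.472, -0.015, -0.004] turn 0.0013 rows 1.7
```

Request:
{"name": "carry_out", "arguments": {"commands": [[0.9,0.2,-0.015,-0.004,0],[0.9,0.4,-0.015,-0.004,0],[0.9,0.46,-0.015,-0.004,0],[0.9,0.46,-0.015,-0.004,0],[-1,0.46,-0.015,-0.004,0],[-1,0.46,-0.015,-0.004,0],[-1,0.46,-0.015,-0.004,0],[-1,0.46,-0.015,-0.004,0],[-1,0.46,-0.015,-0.004,0],[-1,0.46,-0.015,-0.004,0]], "grip_force": 8}}

```text
time: 21.22
tool_pos: [530.0, 337.8, 1.8]
ee_rot: [2.708, 1.566, -0.002]
force: [-0.5, -1.7, 9.2]
opening: 63.4
```

```bash
python3 - <<'E'
from hd import *
go((520,250,140,-165))
E
```

```text
t 21.22 pos [530.  337.8   1.8] yaw -155.3 F [-0.5 -1.7  9.2] open 63.4
(520, 250, 140, -165) -> [-0.922, 0.506, 0.301] turn 0.054 rows 3.9
```

```bash
python3 - <<'E'
from hd import *
w=robot.snapshot('wrist');cv2.imwrite('pics/w24.png',w);go()
s7=robot.snapshot('side');cv2.imwrite('pics/s24.png',cv2.resize(s7[110:220,210:320],(550,550),interpolation=cv2.INTER_CUBIC));go()
E
```

```text
t 21.27 pos [530.  337.8   1.8] yaw -155.3 F [-0.6 -1.   8.9] open 63.7
t 21.32 pos [530.  337.8   1.8] yaw -155.3 F [-0.1 -0.9  7.3] open 63.9
```

View pics/w24.png

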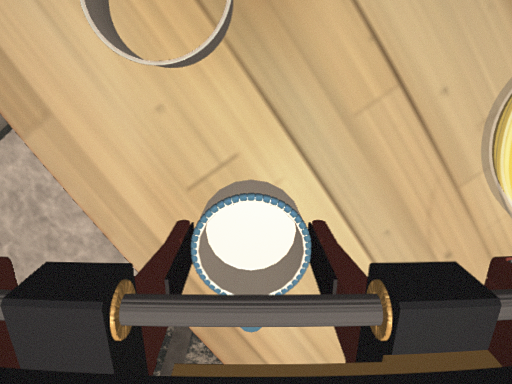

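View pics/s24.png

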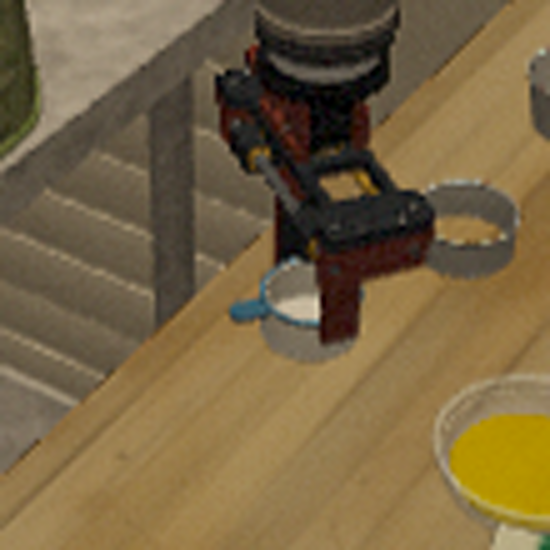

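Request:
{"name": "carry_out", "arguments": {"commands": [[-1,-0.1,0,0,0],[-1,-0.3,0,0,0],[-1,-0.5,0.15,0.1,0.03],[-1,-0.75,0.3,0.2,0.054],[-1,-0.95,0.55,0.3,0.054],[-1,-0.95,0.8,0.35,0.054],[-1,-0.95,0.8,0.35,0.054],[-1,-0.95,0.8,0.35,0.054]]}}

```text
time: 21.98
tool_pos: [533.4, 202.2, 145.6]
ee_rot: [2.617, 1.563, -0.269]
force: [-0.2, 0.2, -1.4]
opening: 63.7
```

```bash
python3 - <<'E'
from hd import *
go((505,80,235,-180))
E
```

```text
t 21.98 pos [533.4 202.2 145.6] yaw -165.4 F [-0.2  0.2 -1.4] open 63.7
(505, 80, 235, -180) -> [-0.596, 0.743, 0.385] turn 0.0813 rows 3.7
```

Request:
{"name": "carry_out", "arguments": {"commands": [[-1,-0.25,0.2,0.1,0.03],[-1,-0.5,0.4,0.2,0.06],[-1,-0.6,0.65,0.3,0.081],[-1,-0.6,0.85,0.385,0.081],[-1,-0.6,0.95,0.385,0.081],[-1,-0.6,0.95,0.385,0.081]]}}

```text
time: 22.48
tool_pos: [513.3, 44.4, 236.5]
ee_rot: [2.661, 1.561, -0.487]
force: [0.2, -0.2, -1.5]
opening: 63.4
```

```bash
python3 - <<'E'
from hd import *
go(W(12,66))
E
```

```text
t 22.48 pos [513.3  44.4 236.5] yaw 179.6 F [ 0.2 -0.2 -1.5] open 63.4
(np.float64(507.0673759025594), np.float64(-142.5513537309102), np.float64(219.0), -191.3) -> [0.122, 1.246, 0.034] turn 0.0608 rows 4.5
```

Request:
{"name": "carry_out", "arguments": {"commands": [[-1,0,0.25,0,0.03],[-1,0,0.5,0,0.061],[-1,0,0.75,0,0.061],[-1,0,0.9,0,0.061],[-1,0,0.9,0,0.061]]}}

```text
time: 22.9
tool_pos: [511.9, -95.3, 236.5]
ee_rot: [2.634, 1.561, -0.712]
force: [-0.1, 0.6, -0.7]
opening: 63.6
```

```bash
python3 - <<'E'
from hd import *
go(W(12,66))
E
```

```text
t 22.9 pos [511.9 -95.3 236.5] yaw 168.3 F [-0.1  0.6 -0.7] open 63.6
(np.float64(507.0673759025594), np.float64(-142.5513537309102), np.float64(219.0), -191.3) -> [0.119, 0.314, -0.032] turn -0.0023 rows 1.2
```

Request:
{"name": "carry_out", "arguments": {"commands": [[-1,0.05,0.2,-0.02,0],[-1,0.11,0.314,-0.032,0],[-1,0.11,0.314,-0.032,0],[-1,0.11,0.314,-0.032,0],[-1,0.11,0.314,-0.032,0]]}}

```text
time: 23.32
tool_pos: [507.7, -140.1, 220.2]
ee_rot: [2.727, 1.562, -0.617]
force: [1.0, 0.7, -1.0]
opening: 63.7
```

```bash
python3 - <<'E'
from hd import *
rel();w=robot.snapshot('wrist');P=campose('wrist');draw(w,P,heldorg(0,26.5,7.5),0)
cv2.imwrite('pics/w25.png',cv2.resize(w[140:360,130:370],None,fx=2.4,fy=2.4,interpolation=cv2.INTER_CUBIC))
go(W(12,43),W(6,34.5),W(2,24.5),W(0,20.5))
E
```

```text
tip rel: X 12.2 Y 2.5 Z 67.2 | mag x 44.1 z 52.1 F [ 1.   0.7 -1. ]
t 23.37 pos [ 507.9 -140.   220.5] yaw 168.5 F [ 0.3 -0.  -1.7] open 63.7
(np.float64(507.0673759025594), np.float64(-142.5513537309102), np.float64(196.0), -191.3) -> [0.163, 0.017, 0.003] turn -0.0013 rows 0.6
(np.float64(501.1836879512797), np.float64(-141.3756768654551), np.float64(187.5), -191.3) -> [0.219, 0.017, 0.044] turn -0.0013 rows 0.8
(np.float64(497.26122931709324), np.float64(-140.591892288485), np.float64(177.5), -191.3) -> [0.286, 0.017, 0.071] turn -0.0013 rows 1.1
(np.float64(495.3), np.float64(-140.2), np.float64(173.5), -191.3) -> [0.312, 0.017, 0.085] turn -0.0013 rows 1.2
```

View pics/w25.png

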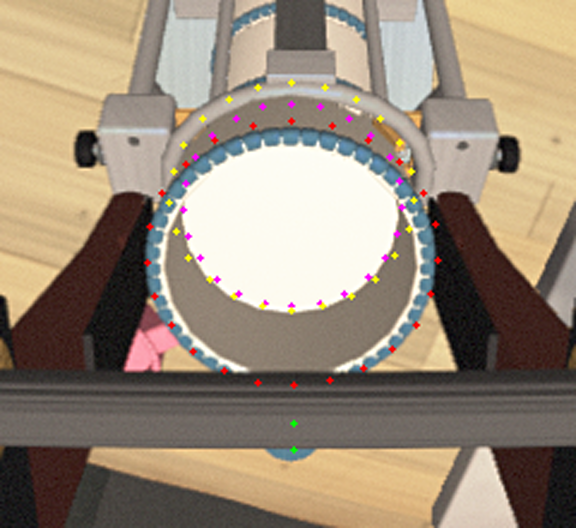

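Request:
{"name": "carry_out", "arguments": {"commands": [[-1,0.08,0.017,0,0],[-1,0.15,0.017,0.003,0],[-1,0.175,0.017,0.012,0],[-1,0.2,0.017,0.03,0],[-1,0.219,0.017,0.044,0],[-1,0.24,0.017,0.053,0],[-1,0.262,0.017,0.062,0],[-1,0.286,0.017,0.071,0],[-1,0.286,0.017,0.071,0]]}}

```text
time: 24.12
tool_pos: [496.6, -140.6, 176.9]
ee_rot: [2.675, 1.562, -0.668]
force: [-0.2, 1.4, -1.2]
opening: 63.6
```

```bash
python3 - <<'E'
from hd import *
rel();w=robot.snapshot('wrist');P=campose('wrist');out=[]
for tl in (20,30):
    im=w.copy();draw(im,P,heldorg(tl,26.5,7.5),tl);out.append(im[120:350,150:350])
cv2.imwrite('pics/w26.png',cv2.resize(np.hstack(out),None,fx=2,fy=2,interpolation=cv2.INTER_CUBIC))
E
```

```text
tip rel: X 1.3 Y -0.1 Z 23.9 | mag x 13.1 z 20.0 F [-0.2  1.4 -1.2]
```

View pics/w26.png

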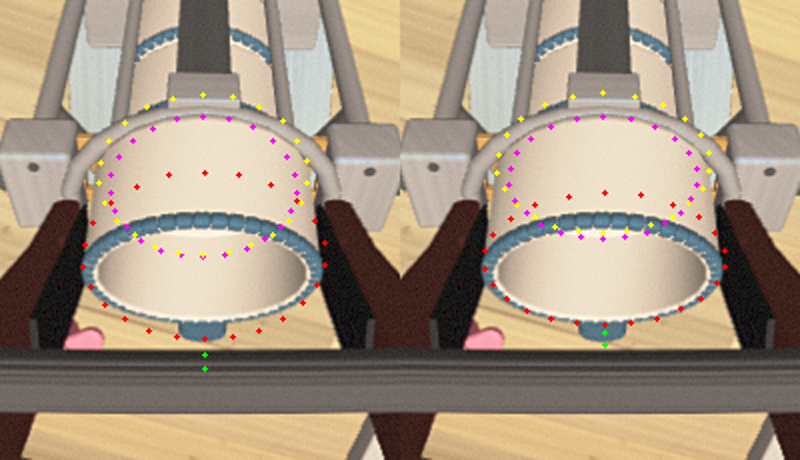

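```bash
python3 - <<'E'
from hd import *
P=campose('wrist');o=np.array([150,120])
p=fitdish(P,(83,322,213,325,None,342),o,2,x0=(15,0,35,0))
E
```

```text
X 13.1 Z 9.2 tilt 33.8 Y -0.0 res [ 0.1 -0.1 -0.2  0.9 -0.7]
 centre mag [15.9  1.4]
  edge 32 [47.8  3.5]
  edge -32 [-16.   -0.7]
```

Request:
{"name": "carry_out", "arguments": {"commands": [[-1,0.013,0,0.023,0],[-1,0.027,0,0.047,0],[-1,0.04,0,0.07,0],[-1,0.053,0,0.093,0],[-1,0.053,0,0.093,0],[-1,0.07,0,0.083,0],[-1,0.09,0,0.072,0],[-1,0.105,0,0.063,0],[-1,0.105,0,0.063,0]]}}

```text
time: 24.92
tool_pos: [488.0, -138.9, 161.1]
ee_rot: [2.676, 1.562, -0.667]
force: [0.5, 0.8, 0.8]
opening: 63.7
```

```bash
python3 - <<'E'
from hd import *
rel();w=robot.snapshot('wrist');P=campose('wrist')
np.save('P.npy',np.array([*P[0].ravel(),*P[1]]))
cv2.imwrite('pics/w27.png',cv2.resize(w[120:350,150:350],None,fx=2.5,fy=2.5,interpolation=cv2.INTER_CUBIC))
s7=robot.snapshot('side');cv2.imwrite('pics/s27.png',cv2.resize(s7[200:320,200:300],(500,600),interpolation=cv2.INTER_CUBIC));
E
```

```text
tip rel: X -7.5 Y -0.2 Z 8.1 | mag x -2.4 z 10.7 F [0.5 0.8 0.8]
```

View pics/w27.png

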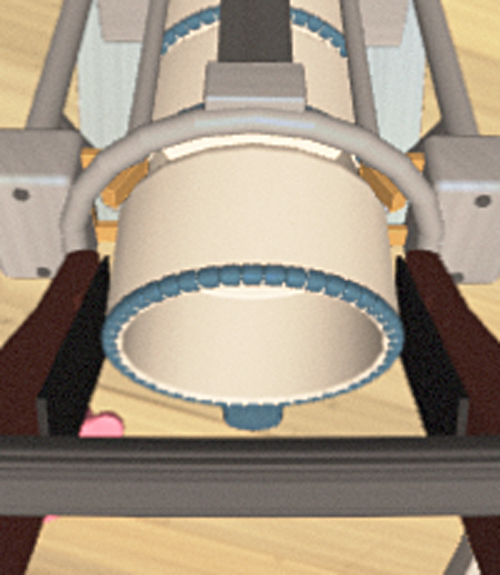

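View pics/s27.png

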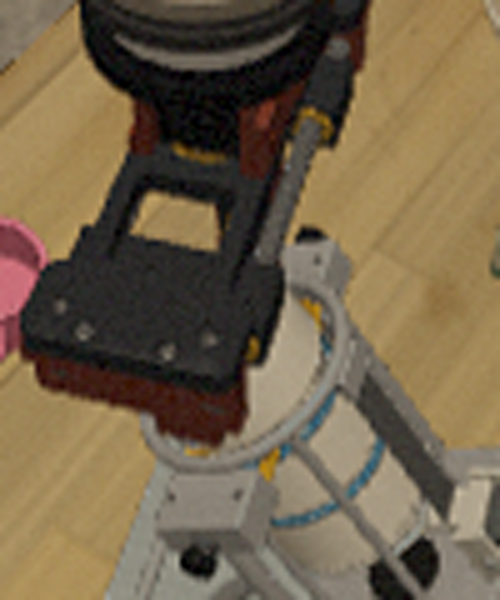

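```bash
python3 - <<'E'
from hd import *
P=campose('wrist');o=np.array([150,120])
p=fitdish(P,(102,404,265,404,None,430),o,2.5,x0=(5,-8,32,0))
E
```

```text
X 5.0 Z -5.4 tilt 33.7 Y 0.1 res [ 0.2 -0.2 -0.4  1.9 -1.5]
 centre mag [ 1.7 -7.2]
  edge 32 [33.6 -5.1]
  edge -32 [-30.2  -9.2]
```

Request:
{"name": "carry_out", "arguments": {"commands": [[0.7,0,0,0,0],[0.7,0,0,0,0],[0.7,0,0,0,0],[0.7,-0.1,0,0,0],[0.7,-0.25,0,0.02,0],[-1,-0.4,0,0.05,0],[-1,-0.4,0,0.05,0],[-1,-0.4,0,0.05,0]]}}

```text
time: 25.68
tool_pos: [480.8, -137.3, 222.2]
ee_rot: [2.785, 1.559, -0.558]
force: [-0.3, -0.2, -0.5]
opening: 58.0
```

```bash
python3 - <<'E'
from hd import *
rel();w=robot.snapshot('wrist')
cv2.imwrite('pics/w28.png',cv2.resize(w[100:330,150:350],None,fx=2.5,fy=2.5,interpolation=cv2.INTER_CUBIC))
s7=robot.snapshot('side');cv2.imwrite('pics/s28.png',cv2.resize(s7[200:320,200:300],(500,600),interpolation=cv2.INTER_CUBIC));rel()
E
```

```text
tip rel: X -14.8 Y 0.0 Z 69.2 | mag x 21.8 z 67.3 F [-0.3 -0.2 -0.5]
tip rel: X -15.9 Y -0.0 Z 67.4 | mag x 19.9 z 66.3 F [-0.   0.6 -0.2]
```

View pics/w28.png

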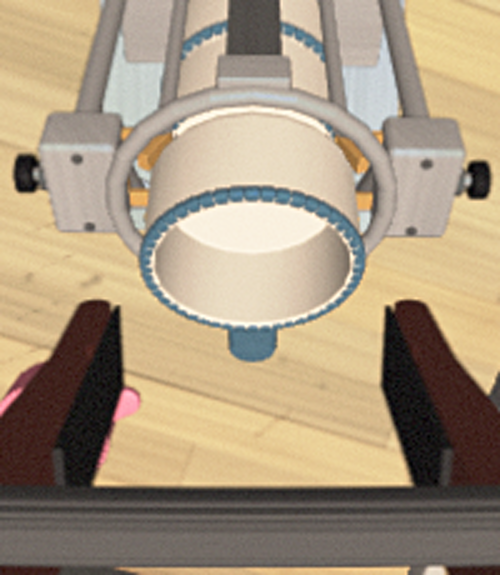

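View pics/s28.png

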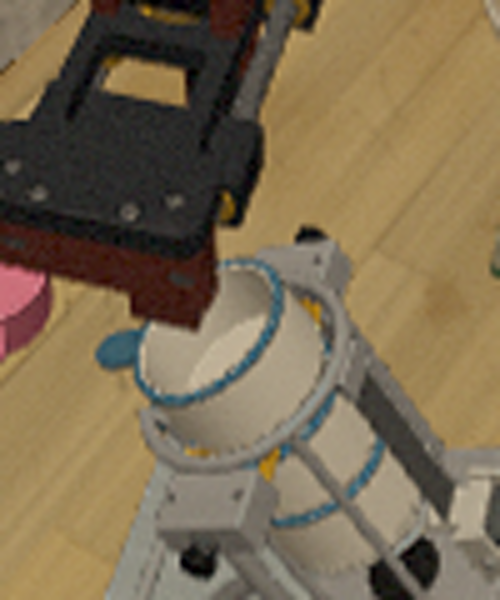

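```bash
python3 - <<'E'
from hd import *
P=campose('wrist');o=np.array([150,100])
p=fitdish(P,(140,365,187,328,253,360),o,2.5,x0=(5,-8,32,0))
rel();go(Mg(-7.5,40),Mg(-7.5,12))
E
```

```text
X 3.0 Z -8.7 tilt 30.9 Y 0.0 res [ 0.1 -0.1 -0.3  1.3 -0.  -0.9]
 centre mag [-1.7 -9.1]
  edge 32 [30.3 -8.5]
  edge -32 [-33.7  -9.6]
tip rel: X -15.9 Y -0.0 Z 67.4 | mag x 19.9 z 66.3 F [-0.   0.6 -0.2]
t 25.78 pos [ 479.7 -137.1  220.4] yaw 168.5 F [-0.   0.6 -0.2] open 49.8
(np.float64(469.31842778688195), np.float64(-135.0083695749924), np.float64(183.89101615137756), -191.3) -> [0.243, -0.001, 0.072] turn -0.0013 rows 0.9
(np.float64(483.04703300653455), np.float64(-137.75161559438766), np.float64(159.64230484541326), -191.3) -> [0.405, -0.002, -0.02] turn -0.0013 rows 1.5
```

Request:
{"name": "carry_out", "arguments": {"commands": [[-1,0.1,0,0.04,0],[-1,0.2,0,0.07,0],[-1,0.243,0,0.072,0],[-1,0.243,0,0.072,0],[-1,0.243,0,0.072,0],[-1,0.243,0,0.072,0],[-1,0.243,0,0.072,0],[-1,0.243,0,0.072,0],[-1,0.243,0,0.072,0],[-1,0.243,0,0.072,0]]}}

```text
time: 26.62
tool_pos: [469.6, -135.1, 184.2]
ee_rot: [2.674, 1.562, -0.669]
force: [0.2, 0.8, -0.7]
opening: 0.4
```

```bash
python3 - <<'E'
from hd import *
rel();go(Mg(-7.5,10),Mg(-7.5,0),Mg(-7.5,-10))
E
```

```text
tip rel: X -26.2 Y -0.1 Z 31.2 | mag x -7.1 z 40.1 F [ 0.2  0.8 -0.7]
t 26.62 pos [ 469.6 -135.1  184.2] yaw 168.5 F [ 0.2  0.8 -0.7] open 0.4
(np.float64(484.0276476650812), np.float64(-137.94756173863018), np.float64(157.9102540378444), -191.3) -> [0.176, -0.002, -0.097] turn -0.0013 rows 0.7
(np.float64(488.93072095781423), np.float64(-138.92729245984276), np.float64(149.25), -191.3) -> [0.234, -0.002, -0.13] turn -0.0013 rows 1.0
(np.float64(493.83379425054727), np.float64(-139.90702318105534), np.float64(140.5897459621556), -191.3) -> [0.292, -0.002, -0.162] turn -0.0013 rows 1.2
```

Request:
{"name": "carry_out", "arguments": {"commands": [[-1,0.06,0,-0.035,0],[-1,0.12,0,-0.07,0],[-1,0.18,0,-0.1,0],[-1,0.21,0,-0.118,0],[-1,0.225,0,-0.126,0],[-1,0.24,0,-0.134,0],[-1,0.24,0,-0.134,0]]}}

```text
time: 27.2
tool_pos: [488.9, -139.3, 147.7]
ee_rot: [2.53, 1.564, -0.813]
force: [-2.6, 1.1, 1.5]
opening: 0.5
```

```bash
python3 - <<'E'
from hd import *
rel();w=robot.snapshot('wrist')
cv2.imwrite('pics/w29.png',cv2.resize(w[100:300,150:350],None,fx=2.5,fy=2.5,interpolation=cv2.INTER_CUBIC))
E
```

```text
tip rel: X -6.4 Y -0.4 Z -5.3 | mag x -8.2 z -1.3 F [-2.6  1.1  1.5]
```

View pics/w29.png

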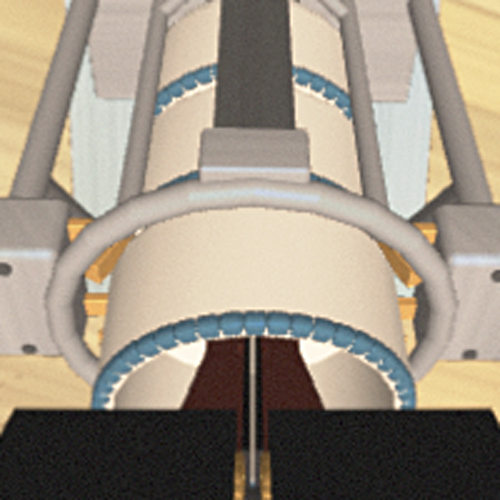

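Request:
{"name": "carry_out", "arguments": {"commands": [[-1,0.015,0,-0.008,0],[-1,0.03,0,-0.017,0],[-1,0.045,0,-0.025,0],[-1,0.06,0,-0.034,0],[-1,0.06,0,-0.034,0]]}}

```text
time: 27.67
tool_pos: [493.6, -140.1, 139.0]
ee_rot: [2.484, 1.564, -0.859]
force: [-3.8, 1.3, 4.0]
opening: 0.0
```

```bash
python3 - <<'E'
from hd import *
rel();w=robot.snapshot('wrist')
cv2.imwrite('pics/w30.png',cv2.resize(w[100:300,150:350],None,fx=2.5,fy=2.5,interpolation=cv2.INTER_CUBIC))
E
```

```text
tip rel: X -1.7 Y -0.3 Z -14.0 | mag x -8.5 z -11.3 F [-3.8  1.3  4. ]
```

View pics/w30.png

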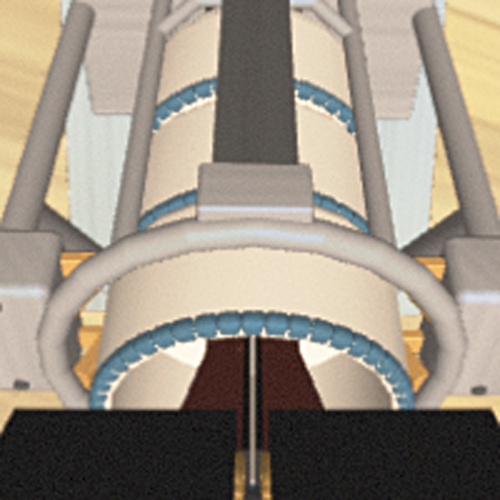

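Request:
{"name": "carry_out", "arguments": {"commands": [[-1,0.015,0,-0.009,0],[-1,0.03,0,-0.017,0],[-1,0.045,0,-0.026,0],[-1,0.06,0,-0.035,0],[-1,0.06,0,-0.035,0]]}}

```text
time: 28.13
tool_pos: [498.6, -141.2, 130.0]
ee_rot: [2.431, 1.565, -0.911]
force: [-3.0, 0.6, 5.2]
opening: 0.4
```

```bash
python3 - <<'E'
from hd import *
rel();w=robot.snapshot('wrist')
cv2.imwrite('pics/w31.png',cv2.resize(w[100:300,150:350],None,fx=2.5,fy=2.5,interpolation=cv2.INTER_CUBIC))
E
```

```text
tip rel: X 3.4 Y -0.3 Z -23.0 | mag x -8.5 z -21.6 F [-3.   0.6  5.2]
```

View pics/w31.png

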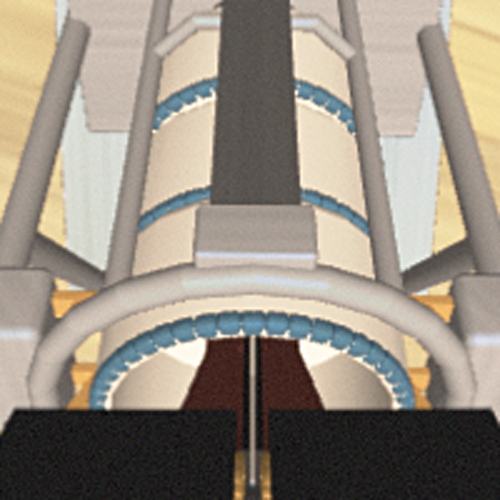

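Request:
{"name": "carry_out", "arguments": {"commands": [[-1,0.015,0,-0.009,0],[-1,0.03,0,-0.017,0],[-1,0.045,0,-0.026,0],[-1,0.06,0,-0.035,0],[-1,0.06,0,-0.035,0]]}}

```text
time: 28.6
tool_pos: [503.7, -142.3, 121.1]
ee_rot: [2.383, 1.565, -0.96]
force: [-3.6, 1.8, 4.9]
opening: 0.4
```

```bash
python3 - <<'E'
from hd import *
rel();w=robot.snapshot('wrist')
cv2.imwrite('pics/w32.png',cv2.resize(w[100:300,150:350],None,fx=2.5,fy=2.5,interpolation=cv2.INTER_CUBIC))
E
```

```text
tip rel: X 8.6 Y -0.4 Z -31.9 | mag x -8.5 z -32.0 F [-3.6  1.8  4.9]
```

View pics/w32.png

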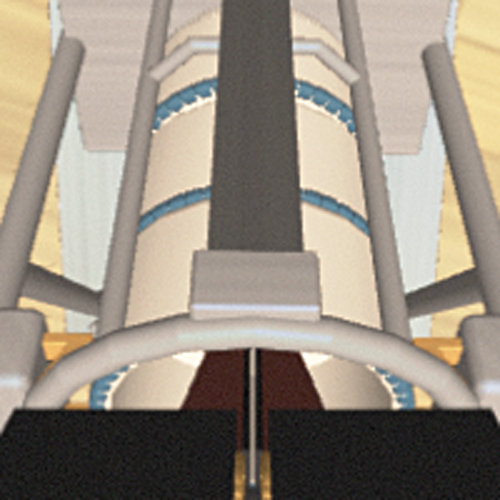

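Request:
{"name": "carry_out", "arguments": {"commands": [[-1,0.015,0,-0.009,0],[-1,0.03,0,-0.017,0],[-1,0.045,0,-0.026,0],[-1,0.05,0,-0.029,0],[-1,0.05,0,-0.029,0]]}}

```text
time: 29.07
tool_pos: [507.8, -143.2, 113.8]
ee_rot: [2.329, 1.565, -1.014]
force: [-3.2, -0.2, 6.2]
opening: 0.4
```

```bash
python3 - <<'E'
from hd import *
rel();w=robot.snapshot('wrist')
cv2.imwrite('pics/w33.png',cv2.resize(w[100:300,150:350],None,fx=2.5,fy=2.5,interpolation=cv2.INTER_CUBIC))
s7=robot.snapshot('side');cv2.imwrite('pics/s33.png',cv2.resize(s7[200:320,200:300],(500,600),interpolation=cv2.INTER_CUBIC))
E
```

```text
tip rel: X 12.8 Y -0.5 Z -39.2 | mag x -8.5 z -40.4 F [-3.2 -0.2  6.2]
```

View pics/w33.png

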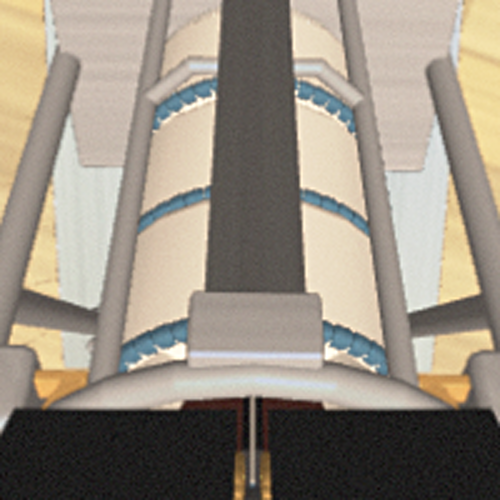

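View pics/s33.png

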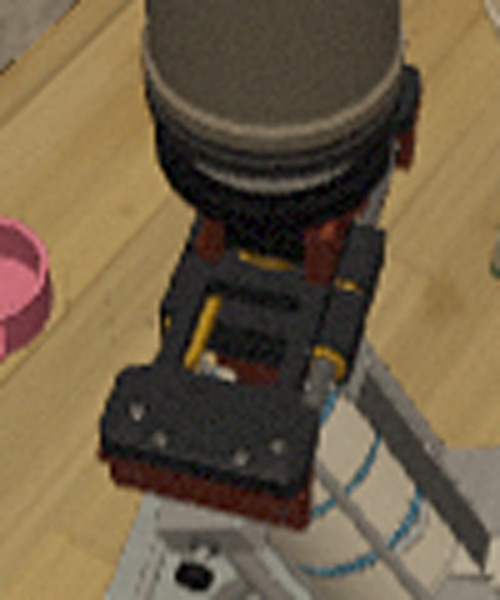

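```bash
python3 - <<'E'
from hd import *
P=campose('wrist')
a=np.radians(np.arange(0,90,1))
def row(z,r,col):
    q=(proj(P,MO+z*ZM+r*(np.cos(a)[:,None]*XM+np.sin(a)[:,None]*YH))-[150,100])*2.5
    i=np.argmin(abs(q[:,0]-col));return q[i]
print('hoop',[row(0,41.5,c).round(0) for c in (250,150,100)])
for z in (-10,-12,-14,-16,-18): print(z,[row(z,32,c).round(0) for c in (185,150,125)])
E
```

```text
hoop [array([252., 371.]), array([149., 383.]), array([102., 397.])]
-10 [array([186., 358.]), array([149., 369.]), array([126., 380.])]
-12 [array([184., 349.]), array([150., 359.]), array([125., 371.])]
-14 [array([184., 339.]), array([151., 349.]), array([124., 363.])]
-16 [array([185., 329.]), array([149., 341.]), array([125., 353.])]
-18 [array([186., 320.]), array([150., 331.]), array([124., 345.])]
```

Request:
{"name": "carry_out", "arguments": {"commands": [[-1,0.008,0,-0.005,0],[-1,0.012,0,-0.007,0],[-1,0.012,0,-0.007,0]]}}

```text
time: 29.42
tool_pos: [508.7, -143.4, 112.2]
ee_rot: [2.297, 1.565, -1.046]
force: [-3.3, 0.9, 5.0]
opening: 0.9
```

```bash
python3 - <<'E'
from hd import *
rel()
E
```

```text
tip rel: X 13.7 Y -0.5 Z -40.8 | mag x -8.5 z -42.2 F [-3.3  0.9  5. ]
```

Test whether the catches hold: back off 5 mm along the axis slowly.

Request:
{"name": "carry_out", "arguments": {"commands": [[-1,-0.007,0,0.004,0],[-1,-0.014,0,0.008,0],[-1,-0.02,0,0.012,0],[-1,-0.02,0,0.012,0]]}}

```text
time: 29.75
tool_pos: [507.2, -143.1, 115.3]
ee_rot: [2.399, 1.564, -0.944]
force: [-0.0, 0.0, 0.4]
opening: 0.6
```

```bash
python3 - <<'E'
from hd import *
rel()
w=robot.snapshot('wrist')
cv2.imwrite('pics/w34.png',cv2.resize(w[100:300,150:350],None,fx=2.5,fy=2.5,interpolation=cv2.INTER_CUBIC))
E
```

```text
tip rel: X 12.2 Y -0.5 Z -37.7 | mag x -8.3 z -38.8 F [-0.   0.   0.4]
```

View pics/w34.png

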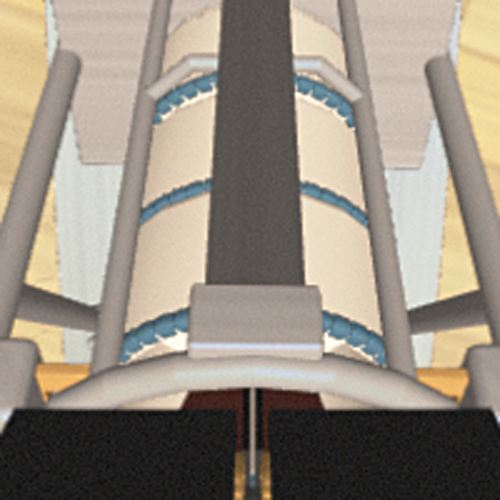

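Request:
{"name": "carry_out", "arguments": {"commands": [[-1,-0.05,0,0.029,0],[-1,-0.12,0,0.069,0],[-1,-0.25,0,0.144,0],[-1,-0.4,0,0.231,0],[-1,-0.6,0,0.34,0],[-1,-0.75,0,0.38,0],[-1,-0.75,0,0.38,0],[-1,-0.75,0,0.38,0]]}}

```text
time: 30.47
tool_pos: [451.4, -131.3, 229.5]
ee_rot: [2.652, 1.561, -0.692]
force: [-1.5, 0.3, -0.2]
opening: 0.4
```

```bash
python3 - <<'E'
from hd import *
rel()
w=robot.snapshot('wrist')
cv2.imwrite('pics/w35.png',cv2.resize(w[60:310,130:370],None,fx=2.4,fy=2.4,interpolation=cv2.INTER_CUBIC))
s7=robot.snapshot('side');cv2.imwrite('pics/s35.png',cv2.resize(s7[220:340,200:300],(500,600),interpolation=cv2.INTER_CUBIC))
cv2.imwrite('pics/t35.png',robot.snapshot('top'))
E
```

```text
tip rel: X -44.8 Y 0.2 Z 76.5 | mag x -0.6 z 88.7 F [-1.5  0.3 -0.2]
```

View pics/w35.png

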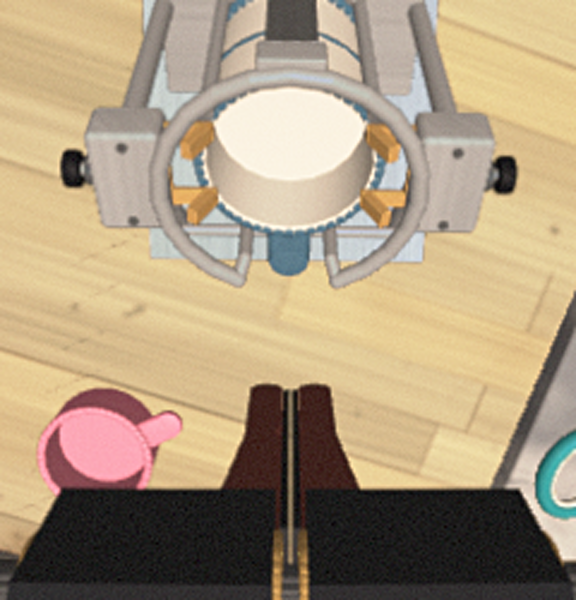

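View pics/s35.png

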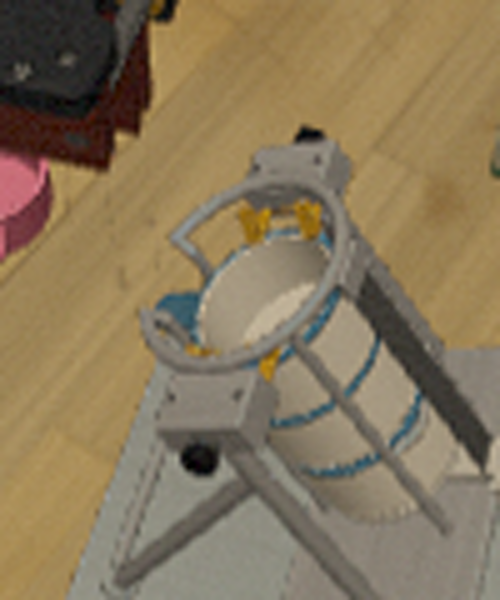

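View pics/t35.png

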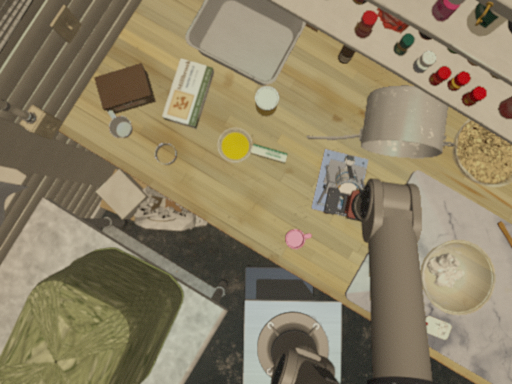

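```bash
python3 - <<'E'
from hd import *
go();print(robot.close_job())
E
```

```text
t 30.62 pos [ 450.3 -131.   226.7] yaw 168.5 F [-0.6  0.   1.2] open 0.2
the job is handed in; nothing more can be done
None
```

I loaded both dishes onto the first one, one after the other, and handed in at about 30.6 s of the 72 s. Each was tilted against the mouth hoop, set in, and pressed until both catches snapped over its rim.

**Last checks**
- The wrist and side pictures show three dishes in the pile, with all four brass prongs closed over the top rim, both knobs back in and the top tab in the slot.
- When I backed off 3–4 mm along the axis after the second press, the force fell to zero, so the catches were holding the pile.
- The yolk bowl, butter, pastry ring and pink look-alike look unmoved in the top picture.
- I read depths only from pictures and tip positions, which disagreed by about 3 mm. I did not measure the required depths of the two lower dishes separately.

**What went wrong on the way**
- **First grasp:** it closed above the dish because the finger tips sit about 19 mm behind the reported TCP. I allowed for that from then on.
- **First dish:** it seated crooked, tilted and jammed partway down, with about 43 N on the tool. That is below the 45 N limit, and the follower was not near its stop. I straightened it by pressing its near rim, and it then went in at about 16 N.
- **Second dish:** it went in cleanly at about 7 N.

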